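# Demagnetise the ground planer knives

### The arm

A 6-joint arm with a two-finger parallel gripper is mounted at the origin on the work surface. World frame = base frame: x ahead of the robot, y to its left, z up, the work surface at z = 0. Lengths are in mm, angles in rad, forces in N, time in s.
With the tool pointing down it reaches from about 300 to 750 mm from the base axis. Payload 8.5 kg.
Tool frame: the origin (TCP) lies between the finger pads; the fingertips stand 22 mm ahead of it and the grasp point (between the pads) lies 3 mm ahead of it; z points along the fingers, y is the line along which they close (so a half turn about z gives the same grasp; the last joint's range is limited). The gripper opens to 85 mm and grips with 20 to 120 N. Pads are 22 mm wide; open, the fingers measure 114 mm over their backs; the gripper's body (76 mm by 85 mm) begins 54 mm behind the grasp point. The pads swing forward as they close: fully open they stand 13 mm farther back than shut.
Start: joints at [0.963, 0.381, 1.297, -0, 1.464, -0.215], TCP at [210.517, 508.098, 253.322] pointing down, gripper open.
Joint ranges: [-3.11, 3.11], [-0.89, 2.33], [0.22, 2.48], [-1.42, 4.56], [0.17, 2.85], [-2.88, 2.88]. Speed limits (rad/s): [2.39, 2.39, 3.14, 3.14, 3.14, 3.14].

### API

Orientations are given as a unit quaternion [w, x, y, z].
In Python, from rig import arm, viewer, workorder gives the robot as it stands.
- The arm moves only by the tool play_rows, never from a script. Its argument "steps" is a list of rows, each a list of 7 numbers: the shift along the tool's x, y, z scaled (see below), then the turn, a rotation vector about the tool's x, y, z scaled (see below), then the closure, from -1 (fully open) to 1 (shut). A call has exactly 5 rows; each row is the pose to reach, as a shift and turn from the pose commanded when the call began, along the tool's axes at that moment, turning the shorter way round; what a row does not reach only later rows make up. The controller multiplies each number of a shift by 0.2 m and each number of a turn by pi rad. A row lasts 1/12 s, in which the tool goes at most 41.7 mm and 7.16 degrees, less where a joint would pass 70% of its speed; a pose out of reach is approached as far as the arm can. A call with a number of a shift or a turn outside -1 to 1 is refused whole. A call with a gripper value outside its range is refused whole. The fingers move at their own pace and stop on an object; the grip force is fixed at half the most. Time passes only in rows, so rows that repeat a pose let the fingers close, or fill a call up. It gives the time, the measured TCP pose, the force, the opening and the grip force at its end, in the units of the state.
- arm.sense(): the state, without advancing time (a new reading comes with each control period).
- viewer.grab_frame(name): name is "side" or "top" or "wrist"; returns a dict with "image" (480x640x3 uint8, red, green, blue), "fx", "fy", "cx", "cy" (pixels), "world_to_cam" (4x4, takes a point from world to camera coordinates); the wrist camera has in their place "hand_eye" (4x4, takes a point from camera to tool coordinates, whose origin is the TCP and whose axes are the flange's). Camera axes: x right, y up, looking along -z (the intrinsics and any distortion apply to the point x, -y, -z); pixel columns grow to the right and rows downward; lengths in mm; the calibration is good to about 2 mm. A picture is of the moment at which its call begins: read the wrist's pose just before it. There is no depth.
- workorder.hand_in(): hands the job in; it is judged then, once.
The state is a dict: "time_s": time; "joints": joint angles; "joint_vel": joint speeds; "tau": joint torques, N m; "ee_pos": TCP position; "eef_rot": TCP orientation; "contact_force": force on the tool from outside, world axes, zero at the start; "ft_torque": the same for the moment, N m; "opening": finger opening in mm; "finger_force": force on a finger pad.
Only numpy, scipy, OpenCV 4.12 (cv2) and the standard library are available. Lean on these libraries where they do the work, as an engineer would, in place of code of your own. Each camera call takes 0.05 s, during which the arm holds its last target. There are 200 camera calls.

### The job

Demagnetise every knife in the rack: slide each one forward over the rack's front edge to get hold of it, and stack them all flat, squarely and centred lengthwise on the demagnetiser's pole bar. When all are stacked, stand the brass weight upright, centred and lengthwise on top of the stack, and only then run the cycle: turn the outer ring of the dual knob up until its pointer is at the long white mark, then turn it all the way back to its off stop. Leave the inner timer knob at its setting, and do not knock over the glass jar.

Things in the scene. Friction and masses are not known exactly. Their poses are not given: they have to be found in the camera images.
- knife1_c (a point): Planer knife, a flat plain plate 110 long (its x) x 44 wide (its y) x 6 mm thick (its z), about 0.2 kg, two dark dots on one face; either face may be up. Point: its centre. May be absent (None). At the start it lies in a lane of the rack, its x along the lane, its front end 10 to 35 mm behind the rack's front edge.
- knife2_c (a point): Planer knife, a flat plain plate 110 long (its x) x 44 wide (its y) x 6 mm thick (its z), about 0.2 kg, two dark dots on one face; either face may be up. Point: its centre. May be absent (None). At the start it lies in a lane of the rack, its x along the lane, its front end 10 to 35 mm behind the rack's front edge.
- knife3_c (a point): Planer knife, a flat plain plate 110 long (its x) x 44 wide (its y) x 6 mm thick (its z), about 0.2 kg, two dark dots on one face; either face may be up. Point: its centre. May be absent (None). At the start it lies in a lane of the rack, its x along the lane, its front end 10 to 35 mm behind the rack's front edge.
- knife4_c (a point): Planer knife, a flat plain plate 110 long (its x) x 44 wide (its y) x 6 mm thick (its z), about 0.2 kg, two dark dots on one face; either face may be up. Point: its centre. May be absent (None). At the start it lies in a lane of the rack, its x along the lane, its front end 10 to 35 mm behind the rack's front edge.
- rack: Fixed wooden rack, 175 (x) x 226 (y) mm, deck 45 mm high, left or right. Fences 5 mm wide, 10 mm above the deck, at y = -110, -55, 0, 55, 110 mm form four lanes 50 mm wide (centres y = -82.5, -27.5, 27.5, 82.5 mm), open at both ends. Origin: centre of its underside; front edge at x = -87.5 mm, towards the robot.
- rack_edge (a point): Middle of the rack's front edge at deck height, axes as the rack. The fences hide the knives' sides; shut fingers can push a knife along its lane from behind until it overhangs this edge by about 45 mm, to be pinched across its 44 mm width in front of the rack. Past 55 mm it tips off.
- demag: Fixed demagnetiser, left or right: green housing 150 (x) x 215 (y) x 35 mm high, origin at the centre of its underside. On it stand the pole bar (y = +65 mm, see bar_top) and the console with the dual knob (y = -65 mm, 95 x 85 mm, its top at z = 96 mm).
- bar_top (a point): Centre of the top face of the dark steel pole bar, 90 mm above the bench; x along the bar, z up. The bar is 100 (x) x 30 (y) x 55 mm high above the housing, narrower than a knife: fingers can pass down on both sides.
- weight_c (a point): Brass hold-down weight, about 0.45 kg: base 90 (its x) x 34 (its y) x 18 mm high, with an upright grip 40 (x) x 16 (y) x 30 mm high in the middle of its top. Point: centre of the grip, 33 mm above the underside and 15 mm below the grip's top. At the start it stands on the bench.
- outer_ring (a joint): Outer ring of the dual knob, round, diameter 50 mm, 20 mm tall, over a skirt 56 mm wide and 4 mm high; grey with a white pointer line. Joint in rad, grows clockwise from above, range 0 (off stop) to 2.6, stays where left (friction 0.06 N m), starts at 0 to 0.4; at 0 the pointer looks along the demagnetiser's -x, at 1.57 along its +y, straight at the long white mark.
- ring_grip (a point): On the knob axis at the height where the ring is to be gripped: 14 mm above the console's top, 10 mm below the ring's top.
- ring_pointer (a point): Tip of the outer ring's pointer line, on its top rim, 25 mm from the axis.
- mark (a point): The long white mark on the console, 32 mm from the knob axis towards the pole bar.
- inner_knob (a joint): Inner knob (timer), black, diameter 25 mm, standing 18 mm above the ring's top on the same axis; turns on its own, easily. Joint in rad, starts anywhere from -1.2 to 1.2.
- inner_pointer (a point): Tip of the inner knob's pointer line, on its top rim, 12.5 mm from the axis.
- jar: Bystander: glass jar with a steel cap, diameter 64 mm, 85 mm high, on the other side of the bench from the weight. Origin: centre of its underside.
There are look-alikes about, which are no part of the job. Leave any turquoise look-alike of the part that bears knife1_c alone. What is shaped like the part that bears knife2_c but red is not meant.

How it is judged (in metres and radians):
On the way, in this order (a step that is already met when the one before it is completed fails the run):
1. every knife present lies stacked on the pole bar (x of knife1_c in the frame of bar_top between -0.015 and 0.015 m and y of knife1_c in the frame of bar_top between -0.009 and 0.009 m and z of knife1_c in the frame of bar_top between 0.001 and 0.026 m and angle between the x axis of each of knife1_c, knife2_c, knife3_c, knife4_c and the x axis of bar_top, either way round below 0.15 rad and angle between the z axis of each of knife1_c, knife2_c, knife3_c, knife4_c and the z axis of bar_top, either way round below 0.08 rad and x of knife2_c in the frame of bar_top between -0.015 and 0.015 m and y of knife2_c in the frame of bar_top between -0.009 and 0.009 m and z of knife2_c in the frame of bar_top between 0.001 and 0.026 m and x of knife3_c in the frame of bar_top between -0.015 and 0.015 m and y of knife3_c in the frame of bar_top between -0.009 and 0.009 m and z of knife3_c in the frame of bar_top between 0.001 and 0.026 m and x of knife4_c in the frame of bar_top between -0.015 and 0.015 m and y of knife4_c in the frame of bar_top between -0.009 and 0.009 m and z of knife4_c in the frame of bar_top between 0.001 and 0.026 m), for 0.3 s.
2. the weight stands on the stacked knives (x of weight_c in the frame of bar_top between -0.02 and 0.02 m and y of weight_c in the frame of bar_top between -0.01 and 0.01 m and z of weight_c in the frame of bar_top between 0.04 and 0.06 m and angle between the x axis of weight_c and the x axis of bar_top, either way round below 0.2 rad and angle between weight_c's own z axis and vertical below 0.1 rad), for 0.3 s.
3. the outer ring's pointer is at the long mark (value of joint outer_ring between 1.42 and 1.72 rad), for 0.2 s.
4. the outer ring is back at its off stop (value of joint outer_ring below 0.14 rad), for 0.2 s.
At the end, for the whole second after the job is handed in: All knives lie flat in one stack on the pole bar, within 15 mm along, 9 mm across and 0.15 rad of its centre line; the weight stands upright on them within 20 mm along, 10 mm across and 0.2 rad; the outer ring, having been within 0.15 rad of the mark, is within 0.14 rad of its off stop (all of step 1 and all of step 2 and value of joint outer_ring below 0.14 rad); the robot touches nothing.
It fails at once if the inner knob is turned by more than about 20 degrees (distance of inner_pointer from where it was at the start of the episode above 0.0045 m).
It fails at once if the glass jar is knocked over (angle between jar's own z axis and vertical above 0.6 rad).
Of knife1, knife2, knife3, knife4 only 3 to 4 are there at a start; the rules pass over those that are not, and their reading is None.
At some moment in a run one of weight may be knocked a few centimetres aside while the robot is not near it.
Once in a run the grip may slacken for a moment while it holds something.
It also fails if it takes over 210 s, if anything falls off the work surface, if the arm or the gripper's body presses on something with over 40 N, if the wrist force passes 120 N, or if a joint passes its speed limit or range.

## Working session

There is one attempt and no reset: what is moved stays moved. The work goes in short steps, Python scripts to look and compute and a tool call to move; the robot and the scene stay as the last step left them, time stands still between calls to the robot, and variables do not carry over. Pictures are saved under pics/ and viewed, at most 14 in all, crops included, and the job is handed in when it is done.

Besides the shell and the picture viewer there is one more tool, called after "Call:" as name([rows], argument=value, ...), one row to a line, values as JSON. play_rows: Moves the arm, as the interface text tells. Shifts and turns lie within -1 to 1; 1 stands for 0.2 m of shift or pi rad of turn. Its arguments: {"type":"object","properties":{"steps":{"type":"array"}},"required":["steps"]}

```bash
ls; mkdir -p pics
python3 - <<'E'
from rig import arm, viewer
import cv2, json
s=arm.sense(); print({k:s[k] for k in('time_s','ee_pos','eef_rot','opening')})
for n in('top','side','wrist'):
    f=viewer.grab_frame(n); cv2.imwrite(f'pics/{n}0.png',f['image'][:,:,::-1]); print(n,{k:(v.tolist() if hasattr(v,'tolist') else v) for k,v in f.items() if k!='image'})
E
```

```text
pics
{'time_s': 0.0, 'ee_pos': array([210.36621225, 507.90036296, 252.7025412 ]), 'eef_rot': array([-3.24397949e-04,  1.95141340e-01,  9.80774849e-01, -6.68602775e-04]), 'opening': 85.36543417041952}
top {'fx': 438.222436658404, 'fy': 438.222436658404, 'cx': 315.39382617442135, 'cy': 238.25232667776072, 'world_to_cam': [[0.0009071034073254944, -0.9999947388085576, -0.0031144050175419924, 3.435157569411673], [0.9942113616162754, 0.0005672424740981501, 0.1074404331203457, -477.66420739796894], [-0.10743810123285087, -0.0031938364360829647, 0.9942066454275486, -1125.983694578157], [0.0, 0.0, 0.0, 1.0]]}
side {'fx': 446.25537369038045, 'fy': 446.25537369038045, 'cx': 319.5464215992305, 'cy': 235.34805214870568, 'world_to_cam': [[0.7680927354320842, -0.6402774330714819, -0.008852032300664867, -348.17728967331107], [0.482585155974225, 0.5697242005482576, 0.6652262040411376, -290.43276581571916], [-0.42088610930962195, -0.5152272741315645, 0.7465894045465462, -857.5291671777085], [0.0, 0.0, 0.0, 1.0]]}
wrist {'fx': 415.79538084088284, 'fy': 415.79538084088284, 'cx': 321.9800553363143, 'cy': 235.5822530101801, 'hand_eye': [[0.0008167599520404775, 0.9544217568042963, 0.2984601196839861, 75.21287977926836], [0.999998666354516, -0.0012016398779482393, 0.0011060518937492144, 1.0644514780051573], [0.001414281573338243, 0.298458818265104, -0.9544214653953604, -119.60804726232959], [0.0, 0.0, 0.0, 1.0]]}
```

View pics/top0.png

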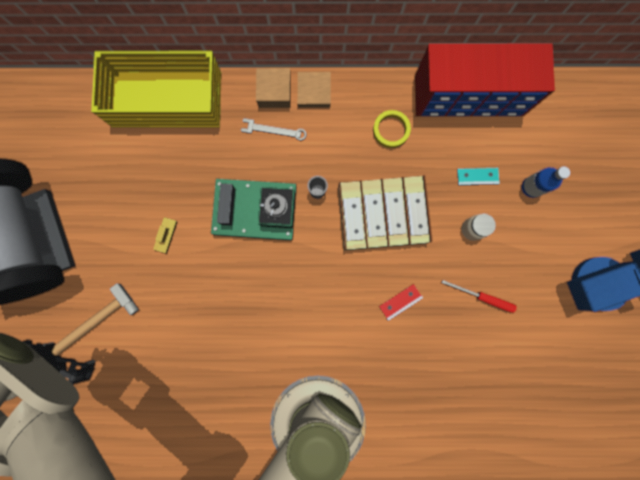

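View pics/side0.png

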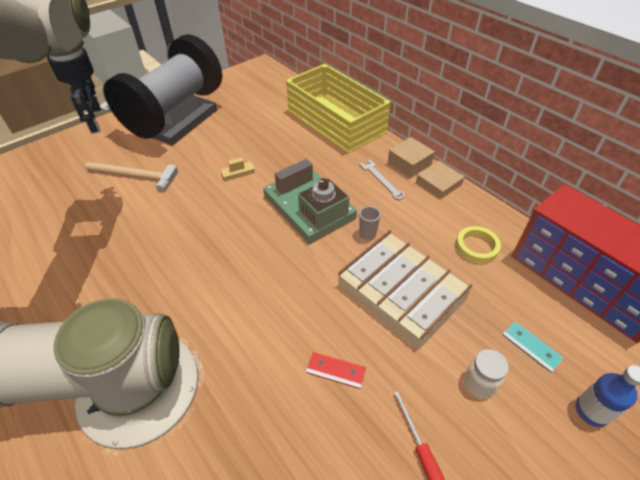

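The top view shows all four knives in the rack (deck corners near (340,181), (425,176), (430,243), (345,250)). It also shows the demagnetiser (corners near (217,179), (297,182), (294,241), (213,237)) with the pole bar at (226,205) and the knob at (276,206). The weight is at (165,236) and the jar at (482,226). The red and turquoise plates are decoys.

```bash
cat > h.py <<'E'
import numpy as np, cv2
from scipy.spatial.transform import Rotation as R
from rig import arm, viewer
def state():
    s=arm.sense(); q=s['eef_rot']; return np.array(s['ee_pos']),R.from_quat([q[1],q[2],q[3],q[0]]),s
def cam(name):
    """returns image, K, camera-to-world 4x4"""
    p,r,_=state(); f=viewer.grab_frame(name)
    if 'hand_eye' in f:
        T=np.eye(4);T[:3,:3]=r.as_matrix();T[:3,3]=p; C=T@np.array(f['hand_eye'])
    else: C=np.linalg.inv(np.array(f['world_to_cam']))
    return f['image'],(f['fx'],f['fy'],f['cx'],f['cy']),C
def ray(uv,K,C,z):
    """pixels -> world points on the plane of height z"""
    uv=np.atleast_2d(uv).astype(float)
    d=np.c_[(uv[:,0]-K[2])/K[0],-(uv[:,1]-K[3])/K[1],-np.ones(len(uv))]@C[:3,:3].T
    return C[:3,3]+d*((z-C[2,3])/d[:,2])[:,None]
def proj(P,K,C):
    c=(np.atleast_2d(P)-C[:3,3])@C[:3,:3]
    return np.c_[K[2]+K[0]*c[:,0]/-c[:,2],K[3]-K[1]*c[:,1]/-c[:,2]]
def down(yaw):
    """tool pointing down, tool x at world angle yaw"""
    c,s=np.cos(yaw),np.sin(yaw); return R.from_matrix(np.array([[c,s,0],[s,-c,0],[0,0,-1]]))
def rel(p0,r0,p1,r1):
    """scaled shift and turn from pose 0 to pose 1"""
    return np.round(np.r_[r0.inv().apply(np.array(p1)-p0)/200,(r0.inv()*r1).as_rotvec()/np.pi],4)
E
python3 - <<'E'
from h import *
_,K,C=cam('top')
a=lambda n,uv,z:print(n,ray(uv,K,C,z)[:,:2].round(0).tolist())
a('rack',[(340,181),(425,176),(430,243),(345,250)],45)
a('demag',[(217,179),(297,182),(294,241),(213,237)],35)
a('bar',[(226,204)],90);a('knob',[(275,206)],120);a('weight',[(165,236)],18);a('jar',[(482,226)],85);a('bolt',[(317,187)],40)
p,r,_=state();print(p,np.arctan2(*r.as_matrix()[[1,0],0]))
E
```

```text
rack [[627.0, -61.0], [640.0, -284.0], [463.0, -292.0], [445.0, -73.0]]
demag [[634.0, 264.0], [626.0, 53.0], [469.0, 59.0], [480.0, 271.0]]
bar [[557.0, 227.0]]
knob [[546.0, 102.0]]
weight [[484.0, 402.0]]
jar [[502.0, -412.0]]
bolt [[612.0, -0.0]]
[210.43644595 507.97490991 252.94714493] 2.7487957981220346
```

Run:
```python
from h import *
p,r,_=state()
print(rel(p,r,[430,200,330],down(np.pi)))
```

```text
[-1.6036e+00 -1.0027e+00 -3.8470e-01 -3.0000e-04 -1.0000e-04 -1.2500e-01]
```

Call:
play_rows([
  [-0.8,-0.5,-0.19,0,0,-0.125,-1],
  [-0.8,-0.5,-0.19,0,0,-0.125,-1],
  [-0.8,-0.5,-0.19,0,0,-0.125,-1],
  [-0.8,-0.5,-0.19,0,0,-0.125,-1],
  [-0.8,-0.5,-0.19,0,0,-0.125,-1],
])

```text
time_s: 0.62
ee_pos: [320.7, 352.7, 291.7]
eef_rot: [0.0, -0.002, 1.0, -0.0]
contact_force: [1.3, 0.8, -0.6]
opening: 85.4
finger_force: 0.0
```

Call:
play_rows([
  [-0.55,-0.77,-0.19,0,0,0,1],
  [-0.55,-0.77,-0.19,0,0,0,1],
  [-0.55,-0.77,-0.19,0,0,0,1],
  [-0.55,-0.77,-0.19,0,0,0,1],
  [-0.55,-0.77,-0.19,0,0,0,1],
])

```text
time_s: 1.03
ee_pos: [431.7, 197.6, 330.0]
eef_rot: [0.001, 0.001, 1.0, -0.0]
contact_force: [0.7, 0.3, -0.0]
opening: 25.5
finger_force: 0.0
```

Call:
play_rows([
  [0,0,0,0,0,0,1],
  [0,0,0,0,0,0,1],
  [0,0,0,0,0,0,1],
  [0,0,0,0,0,0,1],
  [0,0,0,0,0,0,1],
])

```text
time_s: 1.45
ee_pos: [429.3, 201.3, 329.2]
eef_rot: [-0.0, -0.001, 1.0, 0.0]
contact_force: [0.5, 1.0, 0.1]
opening: -0.1
finger_force: 0.0
```

Run:
```python
from h import *
p,r,s=state();print(p,r.as_matrix().round(3).tolist(),s['time_s'],s['opening'])
im,K,C=cam('wrist'); cv2.imwrite('pics/w1.png',im[:,:,::-1]); np.savez('w1.npz',im=im,K=K,C=C)
```

```text
[429.3498122  201.34582914 329.18429817] [[-1.0, -0.002, -0.0], [-0.002, 1.0, 0.0], [0.0, 0.0, -1.0]] 1.45 -0.07858260785299741
```

View pics/w1.png

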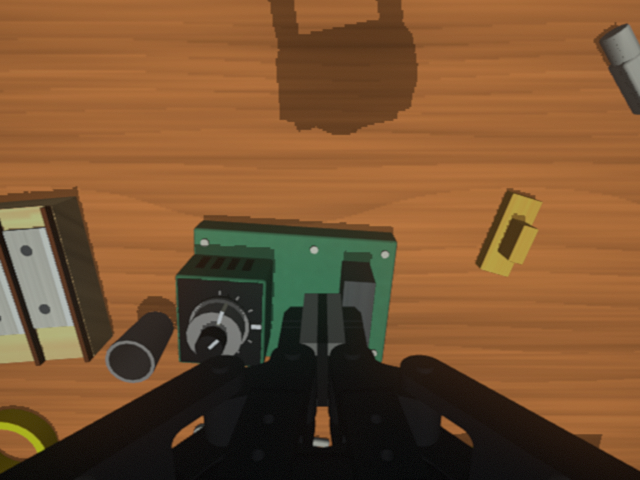

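The wrist view (image up points toward the robot) shows the demagnetiser's near edge from (196,233) to (396,235), the knob at (218,328), the mark at (257,327) and the weight at (510,232). The fingers hide the rest, so I'll move farther out and look again.

Call:
play_rows([
  [-0.85,-0.15,0.2,0,0,0,1],
  [-0.85,-0.15,0.2,0,0,0,1],
  [-0.85,-0.15,0.2,0,0,0,1],
  [-0.85,-0.15,0.2,0,0,0,1],
  [-0.85,-0.15,0.2,0,0,0,1],
])

```text
time_s: 1.92
ee_pos: [603.6, 169.5, 285.6]
eef_rot: [-0.002, 0.001, 1.0, -0.0]
contact_force: [1.4, 0.3, 0.1]
opening: -0.1
finger_force: 0.0
```

Call:
play_rows([
  [0,0,0,0,0,0,1],
  [0,0,0,0,0,0,1],
  [0,0,0,0,0,0,1],
  [0,0,0,0,0,0,1],
  [0,0,0,0,0,0,1],
])

```text
time_s: 2.33
ee_pos: [599.2, 171.0, 290.4]
eef_rot: [0.001, -0.0, 1.0, 0.0]
contact_force: [0.5, -0.3, -0.6]
opening: 0.2
finger_force: 0.0
```

Run:
```python
from h import *
p,r,s=state();print(p,r.as_matrix().round(3).tolist())
im,K,C=cam('wrist'); cv2.imwrite('pics/w2.png',im[:,:,::-1]); np.savez('w2.npz',im=im,K=K,C=C)
```

```text
[599.15909792 171.01647862 290.4095857 ] [[-1.0, -0.001, 0.001], [-0.001, 1.0, 0.0], [-0.001, 0.0, -1.0]]
```

Call:
play_rows([
  [-0.1,-0.8,0,0,0,0,1],
  [-0.1,-0.8,0,0,0,0,1],
  [-0.1,-0.8,0,0,0,0,1],
  [-0.1,-0.8,0,0,0,0,1],
  [-0.1,-0.8,0,0,0,0,1],
])

```text
time_s: 2.8
ee_pos: [620.3, 4.6, 289.3]
eef_rot: [0.0, 0.003, 1.0, -0.001]
contact_force: [0.7, 0.2, -0.5]
opening: 0.1
finger_force: 0.0
```

Call:
play_rows([
  [0,-0.95,0,0,0,0,1],
  [0,-0.95,0,0,0,0,1],
  [0,-0.95,0,0,0,0,1],
  [0,-0.95,0,0,0,0,1],
  [0,-0.95,0,0,0,0,1],
])

```text
time_s: 3.22
ee_pos: [619.3, -183.1, 289.5]
eef_rot: [0.0, 0.001, 1.0, -0.0]
contact_force: [-0.7, 0.5, -0.6]
opening: -0.1
finger_force: 0.0
```

Call:
play_rows([
  [0,0,0,0,0,0,1],
  [0,0,0,0,0,0,1],
  [0,0,0,0,0,0,1],
  [0,0,0,0,0,0,1],
  [0,0,0,0,0,0,1],
])

```text
time_s: 3.63
ee_pos: [620.1, -178.0, 289.7]
eef_rot: [0.0, -0.001, 1.0, -0.0]
contact_force: [0.6, -0.1, -0.2]
opening: -0.1
finger_force: 0.0
```

Run:
```python
from h import *
p,r,s=state();print(p,r.as_matrix().round(3).tolist())
im,K,C=cam('wrist'); cv2.imwrite('pics/w3.png',im[:,:,::-1]); np.savez('w3.npz',im=im,K=K,C=C)
```

```text
[ 620.12011243 -178.00676213  289.7447326 ] [[-1.0, -0.002, 0.0], [-0.002, 1.0, -0.0], [-0.0, -0.0, -1.0]]
```

View pics/w2.png

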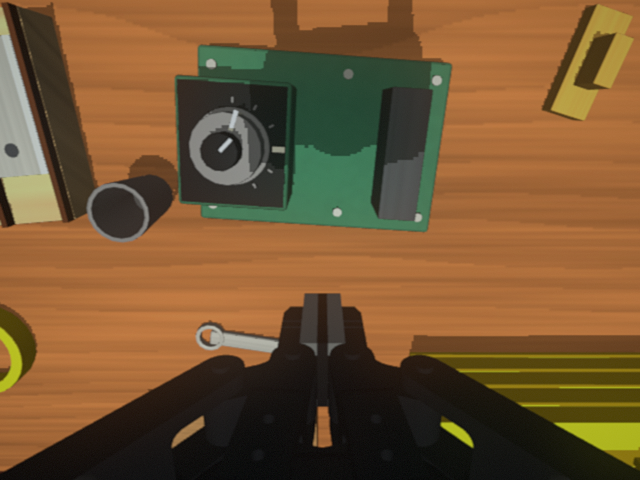

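View pics/w3.png

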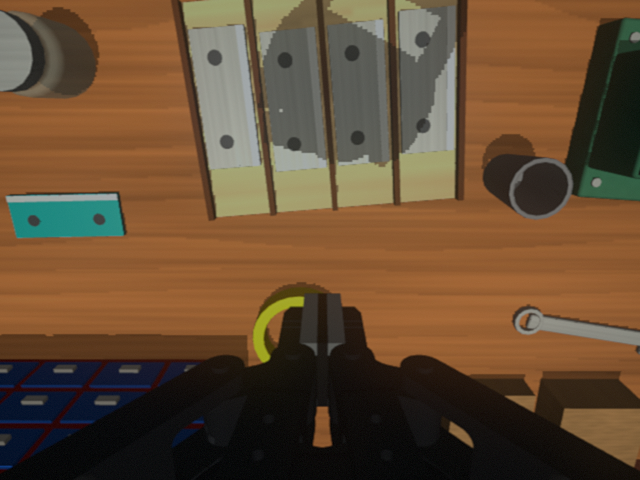

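w2 shows the housing-top corners at (199,45), (451,64), (428,231), and the console top at (176,76), (290,84), (283,208), (179,203). The bar top's right edge runs (432,88)–(419,220), the knob centre is at (222,150), the outer pointer tip at (236,112) and the mark at (278,150). w3 shows the fence far ends at (211,219), (273,214), (335,209), (397,204), (461,199), and the knives' far ends at rows 150–172. I'll fit the poses from these.

```bash
cat > fit.py <<'E'
from h import *
from scipy.optimize import least_squares
def fit(pts,uv,K,C,x0):
    """planar pose x,y,yaw of model points from pixels"""
    pts=np.array(pts,float);uv=np.array(uv,float)
    def w(q): 
        c,s=np.cos(q[2]),np.sin(q[2]); return np.c_[q[0]+c*pts[:,0]-s*pts[:,1],q[1]+s*pts[:,0]+c*pts[:,1],pts[:,2]]
    o=least_squares(lambda q:(proj(w(q),K,C)-uv).ravel(),x0,x_scale=[1,1,.01],loss='soft_l1')
    return o.x,(proj(w(o.x),K,C)-uv)
E
python3 - <<'E'
from fit import *
d=np.load('w2.npz');K,C=d['K'],d['C']
q,e=fit([(-75,-107.5,35),(-75,107.5,35),(75,107.5,35),(-47.5,-107.5,96),(-47.5,-22.5,96),(47.5,-22.5,96),(47.5,-107.5,96),(-50,80,90),(50,80,90)],
 [(199,45),(451,64),(428,231),(176,76),(290,84),(283,208),(179,203),(432,88),(419,220)],K,C,[552,162,-.04])
print('demag',q.round(3),e.round(1).tolist())
dm=q
for n,uv,z in(('ring',(236,112),120),('ringc',(222,148),120),('mark',(278,150),96),('innertip',(230,140),138)): print(n,ray(uv,K,C,z).round(1))
# weight: base top z=18, grip
print('weight base',ray([(597,4),(543,110),(584,121)],K,C,18).round(1).tolist())
d=np.load('w3.npz');K,C=d['K'],d['C']
q,e=fit([(87.5,y,55) for y in(-110,-55,0,55,110)]+[(87.5,-113,45),(87.5,113,45)],[(211,219),(273,214),(335,209),(397,204),(461,199),(208,219),(463,200)],K,C,[543,-177,.05])
print('rack',q.round(3),e.round(1).tolist())
c,s=np.cos(q[2]),np.sin(q[2])
for n,uv in zip('ABCD',[[(209,170),(260,165)],[(273,172),(327,167)],[(336,163),(390,159)],[(402,155),(456,150)]]):
    P=ray(uv,K,C,51)[:,:2]-q[:2]; print(n,(P@np.array([[c,-s],[s,c]])).round(1).tolist())
def P(yy,x,y):return (yy[0]+np.cos(yy[2])*x-np.sin(yy[2])*y,yy[1]+np.sin(yy[2])*x+np.cos(yy[2])*y)
print('bar',P(dm,0,65),'knob',P(dm,0,-65))
E
```

```text
demag [ 5.57549e+02  1.68925e+02 -5.60000e-02] [[-4.4, -0.2], [2.1, -3.1], [0.9, 1.5], [-5.4, -0.7], [0.9, -1.4], [3.7, 4.4], [-2.1, 3.3], [0.9, 0.0], [-3.3, 0.8]]
ring [[528.5 113.7 120. ]]
ringc [[552.2 102.7 120. ]]
mark [[555.9 138.5  96. ]]
innertip [[545.4 112.4 138. ]]
weight base [[442.6, 402.1, 18.0], [527.9, 370.4, 18.0], [537.4, 409.2, 18.0]]
rack [ 5.44714e+02 -1.73858e+02  8.40000e-02] [[-0.4, 0.3], [-0.5, 0.4], [-0.1, 0.4], [0.8, 0.4], [0.2, 0.4], [2.1, -2.3], [-2.0, -3.3]]
A [[44.9, -105.5], [44.2, -61.2]]
B [[51.1, -50.8], [50.6, -4.0]]
C [[47.8, 3.9], [48.2, 50.1]]
D [[45.7, 60.4], [45.2, 106.1]]
bar (np.float64(561.1715815308431), np.float64(233.82433347956652)) knob (np.float64(553.9262470464347), np.float64(104.02639386491376))
```

Run:
```python
import cv2
a=cv2.imread('pics/w2.png')[60:240,160:460]; b=cv2.imread('pics/w3.png')[0:230,170:480]
a=cv2.resize(a,None,fx=2,fy=1.6*1.0,interpolation=cv2.INTER_CUBIC)
cv2.imwrite('pics/crop2.png',cv2.resize(cv2.imread('pics/w2.png')[40:240,170:460],None,fx=2.7,fy=2.7,interpolation=cv2.INTER_CUBIC))
```

```text
(no output)
```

View pics/crop2.png

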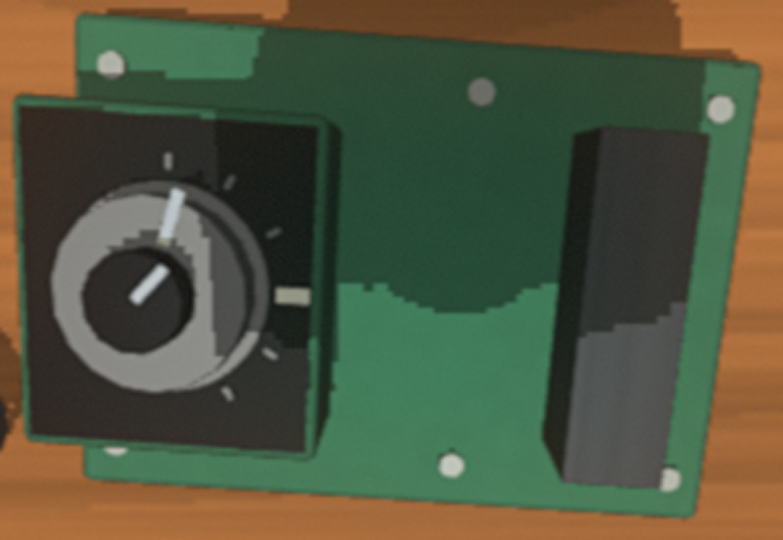

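Run:
```python
from fit import *
d=np.load('w2.npz');K,C=d['K'],d['C']
H=[(-75,-107.5,35),(-75,107.5,35),(75,107.5,35),(75,-107.5,35)];h=[(199.6,45.6),(451,64),(426.7,231),(201.5,217)]
c_=[(-47.5,-107.5,96),(-47.5,-22.5,96),(47.5,-22.5,96),(47.5,-107.5,96)];cu=[(175.6,76),(290.4,83.7),(284.8,208.5),(180.4,203)]
B=[(-50,50,90),(-50,80,90),(50,80,90),(50,50,90)];b=[(393.3,87),(432.6,90),(414.4,220.7),(379.3,218.5)]
for n,m,u in(('H',H,h),('C',c_,cu),('B',B,b),('all',H+c_+B,h+cu+b)):
    q,e=fit(m,u,K,C,[552,162,-.04]); print(n,q.round(3),e.round(1).tolist())
P=ray(b,K,C,90); print('bar centre',P.mean(0)); P=ray(cu,K,C,96); print('console centre',P.mean(0))
print('inner c',ray((220.7,151),K,C,138),'ring top c',ray((225.5,148),K,C,120))
# same from top camera
T,K,C=cam('top'); cv2.imwrite('pics/t1.png',cv2.resize(T[160:260,150:440],None,fx=2.75,fy=2.75,interpolation=cv2.INTER_CUBIC)[:,:,::-1])
```

```text
H [ 5.58364e+02  1.69483e+02 -6.70000e-02] [[-3.3, -1.2], [3.4, -0.5], [1.7, 3.4], [-1.6, 2.4]]
C [ 5.57905e+02  1.70059e+02 -6.40000e-02] [[-2.8, -1.5], [2.7, -0.8], [2.8, 4.1], [-2.5, 2.6]]
B [ 5.57685e+02  1.69149e+02 -6.50000e-02] [[-0.7, -0.6], [1.1, -0.7], [0.9, 1.1], [-1.4, 0.9]]
all [ 5.57889e+02  1.69285e+02 -6.40000e-02] [[-3.8, -1.5], [3.0, -1.4], [1.8, 2.7], [-1.7, 2.2], [-3.9, -1.5], [1.6, -0.8], [1.8, 4.1], [-3.5, 2.5], [-0.6, -0.3], [1.2, -0.5], [1.1, 1.3], [-1.2, 1.1]]
bar centre [561.70471955 234.04744701  90.        ]
console centre [552.79256754 105.18864709  96.        ]
inner c [[552.3839241  105.97697908 138.        ]] ring top c [[552.22309318 105.07587126 120.        ]]
```

View pics/t1.png

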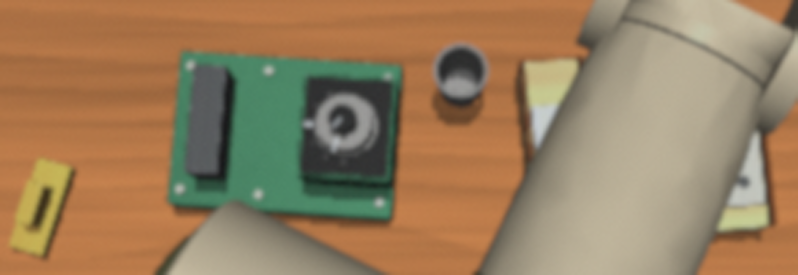

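t1 (top crop) puts the housing corners at crop (183,52), (401,65), (391,220), (170,207) and the bar at (208,120). I'll cross-check that against the wrist fit.

Run:
```python
from fit import *
_,K,C=cam('top'); o=lambda a:np.array(a)/2.75+[150,160]-0.3
P=ray(o([(183,52),(401,65),(391,220),(170,207)]),K,C,35);print('housing',P.mean(0),np.linalg.norm(P[0]-P[1]),np.linalg.norm(P[1]-P[2]))
P=ray(o([(196,64),(229,66),(221,178),(187,175)]),K,C,90);print('bar',P.mean(0),np.linalg.norm(P[1]-P[2]))
print('knob',ray(o([(344,122)]),K,C,138))
P=ray(o([(40,158),(75,167),(45,258),(9,247)]),K,C,18);print('weight',P.mean(0),P.round(1)[:,:2].tolist())
```

```text
housing [553.98084122 165.71711995  35.        ] 210.3837724506933 150.04036212979548
bar [558.08876721 228.89831322  90.        ] 103.54572770711493
knob [[547.70844281 100.59906936 138.        ]]
weight [486.70727564 402.27572424  18.        ] [[534.8, 406.3], [526.0, 372.1], [437.8, 397.8], [448.3, 432.9]]
```

Call:
play_rows([
  [0.35,0.9,0,0,0,0.17,0],
  [0.35,0.9,0,0,0,0.17,0],
  [0.35,0.9,0,0,0,0.17,0],
  [0.35,0.9,0,0,0,0.17,0],
  [0.35,0.9,0,0,0,0.17,0],
])

```text
time_s: 4.2
ee_pos: [548.3, 3.8, 289.8]
eef_rot: [0.0, 0.266, 0.964, 0.0]
contact_force: [-0.0, 0.2, 0.4]
opening: 42.4
finger_force: 0.0
```

Call:
play_rows([
  [0.33,0.55,0,0,0,0.17,0],
  [0.33,0.55,0,0,0,0.17,0],
  [0.33,0.55,0,0,0,0.17,0],
  [0.33,0.55,0,0,0,0.17,0],
  [0.33,0.55,0,0,0,0.17,0],
])

```text
time_s: 4.62
ee_pos: [548.5, 132.4, 289.5]
eef_rot: [-0.0, 0.51, 0.86, 0.0]
contact_force: [1.0, 0.4, -0.9]
opening: 42.8
finger_force: 0.0
```

Call:
play_rows([
  [0,0,0,0,0,0.16,0],
  [0,0,0,0,0,0.16,0],
  [0,0,0,0,0,0.16,0],
  [0,0,0,0,0,0.16,0],
  [0,0,0,0,0,0.16,0],
])

```text
time_s: 5.03
ee_pos: [549.1, 129.0, 289.4]
eef_rot: [0.0, 0.709, 0.706, 0.0]
contact_force: [0.6, 0.2, -0.8]
opening: 43.0
finger_force: 0.0
```

Call:
play_rows([
  [0,0,0,0,0,0,0],
  [0,0,0,0,0,0,0],
  [0,0,0,0,0,0,0],
  [0,0,0,0,0,0,0],
  [0,0,0,0,0,0,0],
])

```text
time_s: 5.45
ee_pos: [549.2, 128.7, 289.3]
eef_rot: [-0.0, 0.707, 0.707, -0.0]
contact_force: [0.7, 0.8, 0.3]
opening: 42.7
finger_force: 0.0
```

Run:
```python
from h import *
p,r,s=state();print(p,r.as_matrix().round(3).tolist(),s['joints'])
im,K,C=cam('wrist'); np.savez('w4.npz',im=im,K=K,C=C)
cv2.imwrite('pics/w4.png',cv2.resize(im[0:330],None,fx=1.25,fy=1.25,interpolation=cv2.INTER_CUBIC)[:,:,::-1])
```

```text
[549.21115003 128.71719968 289.2970334 ] [[-0.001, 1.0, -0.0], [1.0, 0.001, -0.0], [-0.0, -0.0, -1.0]] [ 2.03787410e-02  3.83643836e-01  1.18817745e+00 -4.17917005e-06
  1.56982135e+00  1.94126233e-02]
```

View pics/w4.png

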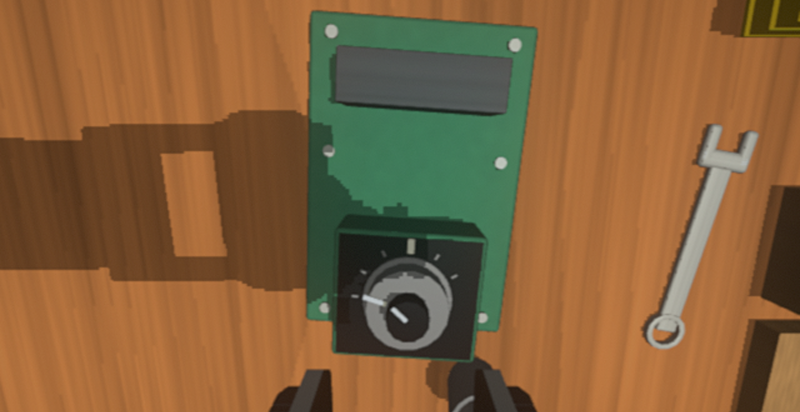

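w4 shows the full demagnetiser from the side: housing corners at crop (312,11), (537,29), (498,331), (308,320), and console-top corners at (340,231), (486,239), (472,360), (334,352). The bar top is (337,46), (512,57), (506,110), (336,100). I'll solve jointly for the hand-eye correction and the demagnetiser pose.

```bash
cat > cal.py <<'E'
from fit import *
import json
H=[(-75,-107.5,35),(-75,107.5,35),(75,107.5,35),(75,-107.5,35)]
Cn=[(-47.5,-107.5,96),(-47.5,-22.5,96),(47.5,-22.5,96),(47.5,-107.5,96)]
B=[(-50,50,90),(-50,80,90),(50,80,90),(50,50,90)]
M=np.array(H+Cn+B,float); ctr=np.array([(0,0,35)]*4+[(0,-65,96)]*4+[(0,65,90)]*4,float)
u2=np.array([(199.6,45.6),(451,64),(426.7,231),(201.5,217),(175.6,76),(290.4,83.7),(284.8,208.5),(180.4,203),(393.3,87),(432.6,90),(414.4,220.7),(379.3,218.5)])
u4=(np.array([(308,320),(312,11),(537,29),(498,331),(334,352),(340,231),(486,239),(472,360),(336,100),(337,46),(512,57),(506,110)]))/1.25
D=[np.load('w2.npz'),np.load('w4.npz')]
def corr(C,c):
    T=np.eye(4);T[:3,:3]=R.from_rotvec(c[3:6]).as_matrix();T[:3,3]=c[:3]; return C@T   # correction in camera axes
def res(v):
    q=v[:3];sh=v[9]; m=M-np.sign(M-ctr)*sh*np.array([1,1,0]); c,s=np.cos(q[2]),np.sin(q[2])
    W=np.c_[q[0]+c*m[:,0]-s*m[:,1],q[1]+s*m[:,0]+c*m[:,1],m[:,2]]
    e=[(proj(W,d['K'],corr(d['C'],v[3:9]))-u) for d,u in zip(D,(u2,u4))]
    return np.r_[np.concatenate(e).ravel(),v[3:6]/2,v[6:9]/.008,v[9]/1]
if __name__=='__main__':
    o=least_squares(res,np.r_[557,169,-.06,np.zeros(7)],x_scale=np.r_[1,1,.01,1,1,1,.01,.01,.01,1])
    e=o.fun[:48].reshape(-1,2); v=o.x
    print(v.round(4).tolist(),'rms',np.sqrt((e**2).mean()).round(2)); print(e.round(1).tolist())
    q=v[:3];c,s=np.cos(q[2]),np.sin(q[2]); 
    for n,y in(('bar',65),('knob',-65)): print(n,q[0]-s*y,q[1]+c*y)
    json.dump(v[3:9].tolist(),open('corr.json','w'))
E
python3 cal.py
```

```text
[557.5139, 169.0332, -0.0641, -0.1927, -1.3675, 2.0425, 0.0018, 0.0009, 0.0001, 1.2107] rms 0.93
[[-1.1, 0.2], [0.9, -0.2], [0.5, 0.4], [0.6, 0.0], [-0.7, -0.1], [0.4, 0.3], [0.9, 1.2], [-0.8, -0.2], [0.7, 0.9], [-1.1, 0.6], [-0.4, -1.6], [0.4, -1.6], [-0.2, -1.0], [-0.4, -0.1], [0.5, -1.3], [0.3, -0.3], [-0.6, 0.9], [-2.5, -1.6], [1.1, -0.1], [0.9, 1.3], [1.1, -0.9], [1.4, 0.7], [-0.9, 1.7], [-1.0, 0.5]]
bar 561.6775257387161 233.89972159516134
knob 553.3503272760653 104.16669663326651
```

Run:
```python
from cal import *
c6=json.load(open('corr.json'))
d=np.load('w3.npz');K=d['K'];C=corr(d['C'],c6)
q,e=fit([(87.5,y,55) for y in(-110,-55,0,55,110)],[(211,219),(273,214),(335,209),(397,204),(461,199)],K,C,[543,-177,.05])
print('rack',q.round(3),e.round(1).tolist())
c,s=np.cos(q[2]),np.sin(q[2])
for n,uv in zip('ABCD',[[(209,170),(260,165),(190,28),(242,25)],[(273,172),(327,167)],[(336,163),(390,159)],[(402,155),(456,150)]]):
    P=ray(uv,K,C,51)[:,:2]-q[:2]; print(n,(P@np.array([[c,-s],[s,c]])).round(1).tolist())
cv2.imwrite('pics/c3.png',cv2.resize(d['im'][0:230,170:480],None,fx=2.55,fy=2.55,interpolation=cv2.INTER_CUBIC)[:,:,::-1])
```

```text
rack [ 5.44948e+02 -1.74419e+02  8.50000e-02] [[0.3, -0.1], [-0.1, 0.0], [-0.1, 0.0], [0.4, 0.0], [-0.5, -0.0]]
A [[44.9, -106.1], [44.3, -61.5], [-66.8, -102.8], [-65.5, -61.8]]
B [[51.2, -51.0], [50.7, -4.0]]
C [[47.9, 4.0], [48.4, 50.4]]
D [[45.8, 60.8], [45.4, 106.8]]
```

View pics/c3.png

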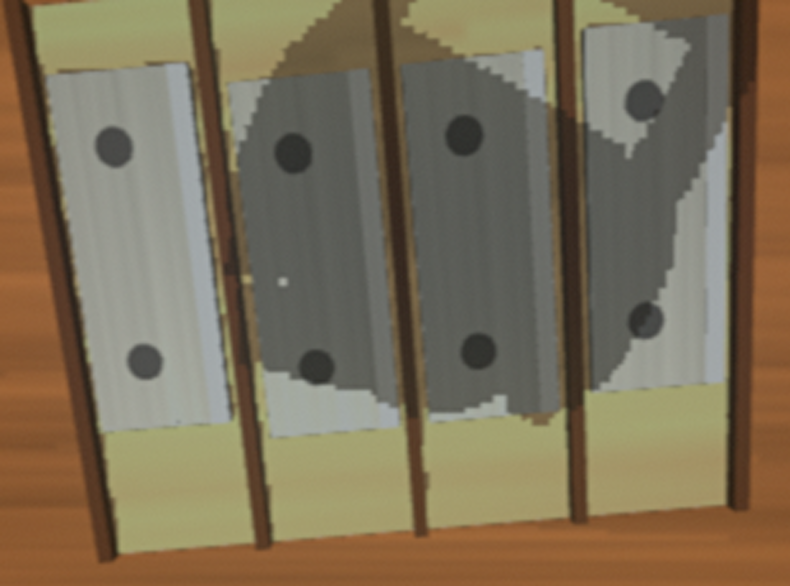

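Rack at (545, -174.4), yaw 0.085. The knives' far ends in rack x are A 44.6, B 51, C 48.2 and D 45.6. I'll move behind lane D with the fingers shut.

Call:
play_rows([
  [-0.57,0.3,0,0,0,-0.18,1],
  [-0.57,0.3,0,0,0,-0.18,1],
  [-0.57,0.3,0,0,0,-0.18,1],
  [-0.57,0.3,0,0,0,-0.18,1],
  [-0.57,0.3,0,0,0,-0.18,1],
])

```text
time_s: 5.92
ee_pos: [610.2, 11.8, 288.4]
eef_rot: [-0.0, 0.48, 0.877, -0.0]
contact_force: [-0.7, 0.3, 0.2]
opening: -0.0
finger_force: 0.0
```

Call:
play_rows([
  [-0.434,-0.255,0,0,0,-0.18,1],
  [-0.434,-0.255,0,0,0,-0.18,1],
  [-0.434,-0.255,0,0,0,-0.18,1],
  [-0.434,-0.255,0,0,0,-0.18,1],
  [-0.434,-0.255,0,0,0,-0.18,1],
])

```text
time_s: 6.33
ee_pos: [612.6, -87.6, 289.0]
eef_rot: [-0.0, 0.216, 0.976, -0.0]
contact_force: [-0.7, 1.5, -1.0]
opening: 0.3
finger_force: 0.0
```

Call:
play_rows([
  [0,0,0.5,0,0,-0.167,1],
  [0,0,0.5,0,0,-0.167,1],
  [0,0,0.7,0,0,-0.167,1],
  [0,0,0.7,0,0,-0.167,1],
  [0,0,0.7,0,0,-0.167,1],
])

```text
time_s: 6.75
ee_pos: [610.9, -85.4, 145.0]
eef_rot: [-0.004, -0.045, 0.999, 0.002]
contact_force: [0.6, 0.4, -0.4]
opening: -0.3
finger_force: 0.0
```

Call:
play_rows([
  [0,0,0,0,0,0,1],
  [0,0,0,0,0,0,1],
  [0,0,0,0,0,0,1],
  [0,0,0,0,0,0,1],
  [0,0,0,0,0,0,1],
])

```text
time_s: 7.17
ee_pos: [613.0, -86.0, 150.5]
eef_rot: [0.001, -0.042, 0.999, -0.0]
contact_force: [0.4, -0.2, -0.1]
opening: -0.2
finger_force: 0.0
```

```bash
cat >> h.py <<'E'
RACK=np.array([545,-174.4,.085]); DEM=np.array([557.5,169.0,-.064])
def world(F,X,Y,z): c,s=np.cos(F[2]),np.sin(F[2]); return np.array([F[0]+c*X-s*Y,F[1]+s*X+c*Y,z])
def local(F,p): c,s=np.cos(F[2]),np.sin(F[2]); d=np.array(p)-[F[0],F[1],0]; return np.array([c*d[0]+s*d[1],-s*d[0]+c*d[1],d[2]])
def avg(F,n=1):
    p,r,s=state(); m=r.as_matrix(); yaw=np.arctan2(m[1,0],m[0,0])
    print('t',round(s['time_s'],2),'local',local(F,p).round(1),'yawerr',round((yaw-F[2]-np.pi+np.pi)%(2*np.pi)-np.pi,4),'open',round(s['opening'],1),'F',np.round(s['contact_force'],1),'ff',round(s['finger_force'],1)); return p,r
E
python3 - <<'E'
from h import *
p,r=avg(RACK); print(rel(p,r,world(RACK,75,82.5,100),down(np.pi+.085)))
E
```

```text
t 7.17 local [ 75.2  82.4 150.5] yawerr -0.0012 open -0.2 F [ 0.4 -0.2 -0.1] ff 0.0
[ 1.600e-03  9.000e-04  2.523e-01 -2.000e-04  6.000e-04 -4.000e-04]
```

Call:
play_rows([
  [0,0,0.15,0,0,0,1],
  [0,0,0.25,0,0,0,1],
  [0,0,0.3,0,0,0,1],
  [0,0,0.3,0,0,0,1],
  [0,0,0.3,0,0,0,1],
])

```text
time_s: 7.58
ee_pos: [613.0, -86.0, 90.0]
eef_rot: [0.0, -0.042, 0.999, -0.0]
contact_force: [-0.6, 0.5, 0.0]
opening: 0.3
finger_force: 0.0
```

Call:
play_rows([
  [0,0,0.02,0,0,0,1],
  [0,0,0.04,0,0,0,1],
  [0,0,0.06,0,0,0,1],
  [0,0,0.07,0,0,0,1],
  [0,0,0.08,0,0,0,1],
])

```text
time_s: 8.0
ee_pos: [612.7, -85.9, 73.2]
eef_rot: [0.0, -0.042, 0.999, -0.0]
contact_force: [-0.2, -0.8, -0.0]
opening: 0.1
finger_force: 0.0
```

Call:
play_rows([
  [0,0,0.005,0,0,0,1],
  [0,0,0.01,0,0,0,1],
  [0,0,0.015,0,0,0,1],
  [0,0,0.02,0,0,0,1],
  [0,0,0.02,0,0,0,1],
])

```text
time_s: 8.42
ee_pos: [612.6, -85.9, 69.2]
eef_rot: [-0.0, -0.042, 0.999, 0.0]
contact_force: [0.1, 0.7, 0.0]
opening: -0.4
finger_force: 0.0
```

Call:
play_rows([
  [0,0,0.0025,0,0,0,1],
  [0,0,0.005,0,0,0,1],
  [0,0,0.005,0,0,0,1],
  [0,0,0.005,0,0,0,1],
  [0,0,0.005,0,0,0,1],
])

```text
time_s: 8.83
ee_pos: [612.7, -85.9, 68.4]
eef_rot: [0.0, -0.042, 0.999, -0.0]
contact_force: [-0.2, -0.5, 0.5]
opening: -0.4
finger_force: 0.0
```

Call:
play_rows([
  [0,0,0.0025,0,0,0,1],
  [0,0,0.005,0,0,0,1],
  [0,0,0.005,0,0,0,1],
  [0,0,0.005,0,0,0,1],
  [0,0,0.005,0,0,0,1],
])

```text
time_s: 9.25
ee_pos: [612.7, -85.9, 67.3]
eef_rot: [0.0, -0.042, 0.999, 0.0]
contact_force: [-1.0, 0.5, -0.9]
opening: 0.2
finger_force: 0.0
```

Call:
play_rows([
  [0,0,0.0025,0,0,0,1],
  [0,0,0.0025,0,0,0,1],
  [0,0,0.0025,0,0,0,1],
  [0,0,0.0025,0,0,0,1],
  [0,0,0.0025,0,0,0,1],
])

```text
time_s: 9.67
ee_pos: [612.7, -85.9, 67.1]
eef_rot: [0.0, -0.042, 0.999, -0.0]
contact_force: [-1.0, -0.4, 5.0]
opening: -0.3
finger_force: 2.3
```

Call:
play_rows([
  [0,0,0.0025,0,0,0,1],
  [0,0,0.0025,0,0,0,1],
  [0,0,0.0025,0,0,0,1],
  [0,0,0.0025,0,0,0,1],
  [0,0,0.0025,0,0,0,1],
])

```text
time_s: 10.08
ee_pos: [612.7, -85.9, 67.1]
eef_rot: [0.0, -0.042, 0.999, -0.0]
contact_force: [-2.8, 0.8, 7.9]
opening: -0.2
finger_force: 4.2
```

Shut fingertips touch the deck with the TCP at z=67.1, so the tip offset is 22.1 mm. I'll raise 1.5 mm and push knife D forward.

Call:
play_rows([
  [0,0,-0.0125,0,0,0,1],
  [0.02,0,-0.0125,0,0,0,1],
  [0.045,0,-0.0125,0,0,0,1],
  [0.07,0,-0.0125,0,0,0,1],
  [0.075,0,-0.0125,0,0,0,1],
])

```text
time_s: 10.5
ee_pos: [596.6, -87.1, 68.5]
eef_rot: [-0.001, -0.042, 0.999, 0.0]
contact_force: [1.2, -0.7, 0.4]
opening: -0.1
finger_force: 0.0
```

Call:
play_rows([
  [0.03,0,0,0,0,0,1],
  [0.06,0,0,0,0,0,1],
  [0.09,0,0,0,0,0,1],
  [0.12,0,0,0,0,0,1],
  [0.15,0,0,0,0,0,1],
])

```text
time_s: 10.92
ee_pos: [567.1, -89.8, 68.8]
eef_rot: [-0.0, -0.042, 0.999, 0.0]
contact_force: [0.2, -0.2, -0.6]
opening: 0.1
finger_force: 0.5
```

Call:
play_rows([
  [0.03,0,0,0,0,0,1],
  [0.06,0,0,0,0,0,1],
  [0.09,0,0,0,0,0,1],
  [0.12,0,0,0,0,0,1],
  [0.15,0,0,0,0,0,1],
])

```text
time_s: 11.33
ee_pos: [537.4, -92.3, 68.9]
eef_rot: [0.0, -0.042, 0.999, -0.0]
contact_force: [1.4, 0.6, -0.0]
opening: -0.1
finger_force: 0.6
```

Call:
play_rows([
  [0.025,0,0,0,0,0,1],
  [0.045,0,0,0,0,0,1],
  [0.06,0,0,0,0,0,1],
  [0.0675,0,0,0,0,0,1],
  [0.0675,0,0,0,0,0,1],
])

```text
time_s: 11.75
ee_pos: [524.2, -93.4, 68.9]
eef_rot: [-0.0, -0.042, 0.999, 0.0]
contact_force: [0.3, 0.9, 0.0]
opening: -0.3
finger_force: 0.0
```

Call:
play_rows([
  [-0.03,0,0,0,0,0,1],
  [-0.03,0,-0.1,0,0,0,1],
  [-0.03,0,-0.3,0,0,0,1],
  [-0.03,0,-0.4,0,0,0,0.0],
  [-0.03,0,-0.4,0,0,0,-0.02],
])

```text
time_s: 12.17
ee_pos: [532.6, -93.4, 153.1]
eef_rot: [0.004, -0.043, 0.999, -0.002]
contact_force: [0.4, -0.7, 1.0]
opening: 23.5
finger_force: 0.0
```

Run:
```python
from h import *
avg(RACK)
```

```text
t 12.17 local [ -5.5  81.7 153.1] yawerr 0.0001 open 23.5 F [ 0.4 -0.7  1. ] ff 0.0
```

Call:
play_rows([
  [0.2,0,0,0,0,0,-0.03],
  [0.4,0,0,0,0,0,-0.03],
  [0.6,0,0,0,0,0,-0.03],
  [0.71,0,0,0,0,0,-0.03],
  [0.71,0,0,0,0,0,-0.03],
])

```text
time_s: 12.58
ee_pos: [385.4, -104.1, 148.3]
eef_rot: [-0.002, -0.042, 0.999, 0.001]
contact_force: [0.2, -0.7, -0.3]
opening: 44.1
finger_force: 0.0
```

Call:
play_rows([
  [0,0,0.15,0,0,0,-0.03],
  [0,0,0.3,0,0,0,-0.03],
  [0,0,0.45,0,0,0,-0.03],
  [0,0,0.55,0,0,0,-0.03],
  [0,0,0.6,0,0,0,-0.03],
])

```text
time_s: 13.0
ee_pos: [388.7, -104.5, 26.2]
eef_rot: [-0.002, -0.042, 0.999, 0.001]
contact_force: [-0.3, 0.0, -0.8]
opening: 43.9
finger_force: 0.0
```

Call:
play_rows([
  [0,0,0.01,0,0,0,-0.03],
  [0,0,0.02,0,0,0,-0.03],
  [0,0,0.02,0,0,0,-0.03],
  [0,0,0.02,0,0,0,-0.03],
  [0,0,0.02,0,0,0,-0.03],
])

```text
time_s: 13.42
ee_pos: [389.4, -105.1, 25.4]
eef_rot: [0.001, -0.042, 0.999, -0.0]
contact_force: [0.1, 0.6, 1.1]
opening: 43.7
finger_force: 0.0
```

Call:
play_rows([
  [0,0,0.005,0,0,0,-0.03],
  [0,0,0.01,0,0,0,-0.03],
  [0,0,0.01,0,0,0,-0.03],
  [0,0,0.01,0,0,0,-0.03],
  [0,0,0.01,0,0,0,-0.03],
])

```text
time_s: 13.83
ee_pos: [389.0, -104.9, 22.9]
eef_rot: [0.0, -0.042, 0.999, -0.0]
contact_force: [-0.9, 0.5, 0.2]
opening: 44.0
finger_force: 0.0
```

Call:
play_rows([
  [0,0,0.005,0,0,0,-0.03],
  [0,0,0.005,0,0,0,-0.03],
  [0,0,0.005,0,0,0,-0.03],
  [0,0,0.005,0,0,0,-0.03],
  [0,0,0.005,0,0,0,-0.03],
])

```text
time_s: 14.25
ee_pos: [388.9, -104.9, 21.8]
eef_rot: [-0.0, -0.042, 0.999, 0.0]
contact_force: [0.5, -0.7, -0.1]
opening: 43.7
finger_force: 0.0
```

Call:
play_rows([
  [0,0,0.005,0,0,0,-0.03],
  [0,0,0.005,0,0,0,-0.03],
  [0,0,0.005,0,0,0,-0.03],
  [0,0,0.005,0,0,0,-0.03],
  [0,0,0.005,0,0,0,-0.03],
])

```text
time_s: 14.67
ee_pos: [389.0, -104.9, 20.8]
eef_rot: [0.0, -0.042, 0.999, -0.0]
contact_force: [0.8, -0.7, -0.5]
opening: 43.9
finger_force: 0.0
```

Call:
play_rows([
  [0,0,0.005,0,0,0,-0.03],
  [0,0,0.005,0,0,0,-0.03],
  [0,0,0.005,0,0,0,-0.03],
  [0,0,0.005,0,0,0,-0.03],
  [0,0,0.005,0,0,0,-0.03],
])

```text
time_s: 15.08
ee_pos: [389.0, -104.9, 20.0]
eef_rot: [0.0, -0.042, 0.999, -0.0]
contact_force: [-0.2, -0.2, 5.9]
opening: 44.0
finger_force: 2.7
```

Call:
play_rows([
  [0,0,0.005,0,0,0,-0.03],
  [0,0,0.005,0,0,0,-0.03],
  [0,0,0.005,0,0,0,-0.03],
  [0,0,0.005,0,0,0,-0.03],
  [0,0,0.005,0,0,0,-0.03],
])

```text
time_s: 15.5
ee_pos: [389.0, -104.9, 19.9]
eef_rot: [0.001, -0.042, 0.999, -0.0]
contact_force: [-4.2, 2.2, 24.7]
opening: 43.9
finger_force: 12.4
```

Call:
play_rows([
  [0,0,0.005,0,0,0,-0.03],
  [0,0,0.005,0,0,0,-0.03],
  [0,0,0.005,0,0,0,-0.03],
  [0,0,0.005,0,0,0,-0.03],
  [0,0,0.005,0,0,0,-0.03],
])

```text
time_s: 15.92
ee_pos: [389.0, -104.9, 19.8]
eef_rot: [0.001, -0.042, 0.999, -0.001]
contact_force: [-7.7, 2.7, 44.7]
opening: 44.0
finger_force: 22.1
```

Call:
play_rows([
  [0,0,0.005,0,0,0,-0.03],
  [0,0,0.005,0,0,0,-0.03],
  [0,0,0.005,0,0,0,-0.03],
  [0,0,0.005,0,0,0,-0.03],
  [0,0,0.005,0,0,0,-0.03],
])

```text
time_s: 16.33
ee_pos: [389.0, -104.9, 19.7]
eef_rot: [0.001, -0.043, 0.999, -0.001]
contact_force: [-10.4, 3.4, 63.9]
opening: 44.1
finger_force: 31.8
```

Tip offset at 44 mm opening is 20.0 mm. I'll go up, line up in front of the rack and pinch knife D.

Call:
play_rows([
  [0,0,-0.02,0,0,0,-0.03],
  [0,0,-0.2,0,0,0,-0.6],
  [0,0,-0.4,0,0,0,-0.6],
  [-0.1,0,-0.516,0,0,0,-0.6],
  [-0.235,0,-0.516,0,0,0,-0.6],
])

```text
time_s: 16.75
ee_pos: [436.9, -101.5, 124.5]
eef_rot: [0.003, -0.042, 0.999, -0.002]
contact_force: [0.7, -0.9, 0.1]
opening: 68.2
finger_force: 0.0
```

Call:
play_rows([
  [0,0,0,0,0,0,-0.6],
  [0,0,0,0,0,0,-0.6],
  [0,0,0,0,0,0,-0.6],
  [0,0,0,0,0,0,-0.6],
  [0,0,0,0,0,0,-0.6],
])

```text
time_s: 17.17
ee_pos: [435.0, -100.9, 119.6]
eef_rot: [-0.001, -0.042, 0.999, 0.0]
contact_force: [0.7, 1.3, 0.5]
opening: 68.4
finger_force: 0.0
```

Run:
```python
from h import *
from cal import corr
import json
p,r=avg(RACK); print(rel(p,r,world(RACK,-102.5,82.5,62.5),down(np.pi+.085)))
im,K,C=cam('wrist');np.savez('w5.npz',im=im,K=K,C=C)
cv2.imwrite('pics/w5.png',im[:,:,::-1])
```

```text
t 17.17 local [-103.3   82.6  119.6] yawerr -0.0007 open 68.4 F [0.7 1.3 0.5] ff 0.0
[-4.500e-03 -8.000e-04  2.855e-01  2.000e-04 -4.000e-04 -2.000e-04]
```

View pics/w5.png

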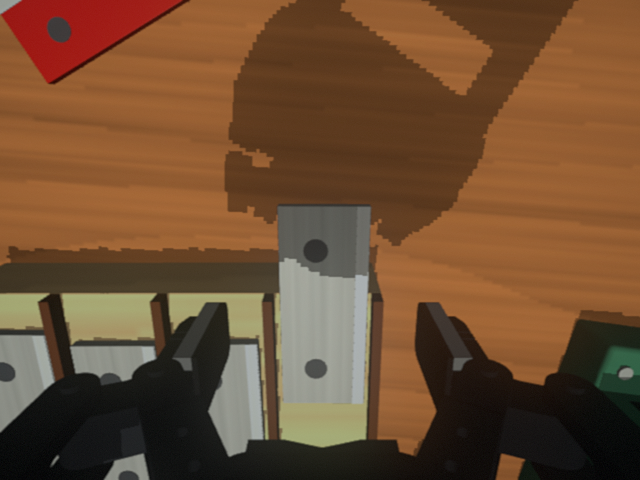

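The knife overhangs with its front edge at row 205, and it sits centred (cols 279–371) between the pads (228–418). I'll grasp and lift.

Call:
play_rows([
  [0,0,0.1,0,0,0,-0.6],
  [0,0,0.2,0,0,0,-0.6],
  [0,0,0.26,0,0,0,-0.6],
  [0,0,0.285,0,0,0,-0.6],
  [0,0,0.285,0,0,0,-0.6],
])

```text
time_s: 17.63
ee_pos: [435.2, -100.8, 62.2]
eef_rot: [-0.001, -0.042, 0.999, 0.001]
contact_force: [0.3, 0.2, 0.8]
opening: 68.4
finger_force: 0.0
```

Call:
play_rows([
  [0,0,0,0,0,0,1],
  [0,0,0,0,0,0,1],
  [0,0,0,0,0,0,1],
  [0,0,0,0,0,0,1],
  [0,0,0,0,0,0,1],
])

```text
time_s: 18.05
ee_pos: [436.1, -101.1, 64.1]
eef_rot: [0.001, -0.042, 0.999, -0.0]
contact_force: [-1.1, 0.8, 5.6]
opening: 41.9
finger_force: 59.9
```

Run:
```python
from h import *
from cal import corr
import json
avg(RACK); d=np.load('w5.npz');C=corr(d['C'],json.load(open('corr.json')))
print([local(RACK,x).round(1).tolist() for x in ray([(279,205),(371,205)],d['K'],C,51)])
```

```text
t 18.05 local [-102.3   82.3   64.1] yawerr -0.0001 open 41.9 F [-1.1  0.8  5.6] ff 59.9
[[-133.5, 62.4, 51.0], [-133.5, 105.6, 51.0]]
```

Call:
play_rows([
  [0,0,-0.04,0,0,0,1],
  [0,0,-0.15,0,0,0,1],
  [0,0,-0.35,0,0,0,1],
  [0,0,-0.55,0,0,0,1],
  [0,0,-0.69,0,0,0,1],
])

```text
time_s: 18.47
ee_pos: [435.8, -100.9, 205.0]
eef_rot: [0.002, -0.042, 0.999, -0.001]
contact_force: [0.9, -0.8, -2.4]
opening: 42.0
finger_force: 61.7
```

Call:
play_rows([
  [-0.03,0.08,0,0,0,0,1],
  [-0.08,0.2,0,0,0,0,1],
  [-0.14,0.34,0,0,0,0,1],
  [-0.18,0.45,0,0,0,0,1],
  [-0.22,0.55,0,0,0,0,1],
])

```text
time_s: 18.88
ee_pos: [470.1, 14.0, 201.9]
eef_rot: [0.0, -0.043, 0.999, -0.0]
contact_force: [-0.1, -0.3, -2.7]
opening: 41.5
finger_force: 61.7
```

Call:
play_rows([
  [-0.04,0.11,0,0,0,0,1],
  [-0.09,0.22,0,0,0,0,1],
  [-0.13,0.33,0,0,0,0,1],
  [-0.18,0.44,0,0,0,0,1],
  [-0.22,0.55,0,0,0,0,1],
])

```text
time_s: 19.3
ee_pos: [504.8, 127.0, 201.8]
eef_rot: [0.0, -0.042, 0.999, -0.0]
contact_force: [0.2, -0.3, -3.3]
opening: 41.5
finger_force: 61.7
```

Call:
play_rows([
  [-0.05,0.12,0,0,0,0.01,1],
  [-0.1,0.24,0,0,0,0.02,1],
  [-0.15,0.36,0,0,0,0.03,1],
  [-0.19,0.47,0,0,0,0.04,1],
  [-0.21,0.53,0,0,0,0.0474,1],
])

```text
time_s: 19.72
ee_pos: [537.6, 237.2, 201.6]
eef_rot: [0.0, 0.032, 0.999, 0.0]
contact_force: [-1.3, -0.4, -2.8]
opening: 41.5
finger_force: 61.7
```

Call:
play_rows([
  [0,0,0,0,0,0,1],
  [0,0,0,0,0,0,1],
  [0,0,0,0,0,0,1],
  [0,0,0,0,0,0,1],
  [0,0,0,0,0,0,1],
])

```text
time_s: 20.13
ee_pos: [537.6, 234.1, 201.3]
eef_rot: [-0.0, 0.032, 0.999, -0.0]
contact_force: [0.4, 0.2, -2.3]
opening: 41.6
finger_force: 61.7
```

Run:
```python
from h import *
p,r=avg(DEM); print(rel(p,r,world(DEM,-24,65,112),down(np.pi-.064)))
im,K,C=cam('wrist');np.savez('w6.npz',im=im,K=K,C=C)
cv2.imwrite('pics/w6.png',im[:,:,::-1])
```

```text
t 20.13 local [-24.   63.7 201.3] yawerr -0.001 open 41.6 F [ 0.4  0.2 -2.3] ff 61.7
[ 1.000e-04  6.600e-03  4.465e-01 -0.000e+00 -0.000e+00 -3.000e-04]
```

View pics/w6.png

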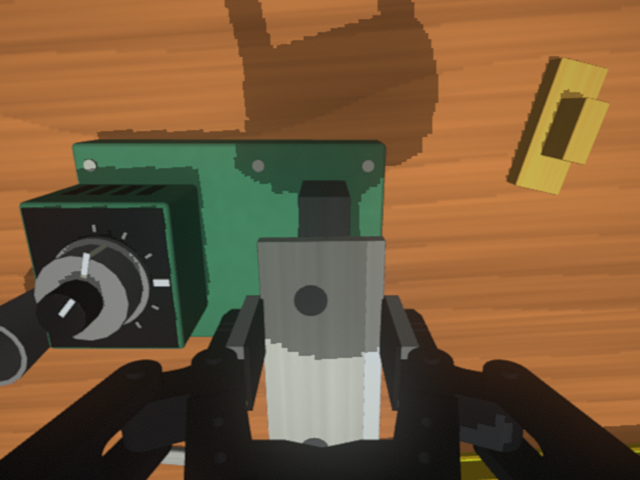

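The knife is held level (front edge at row 239, cols 258–385, matching the prediction) above the bar. I'll lower it onto the bar with force checks.

Call:
play_rows([
  [0,0.0065,0.1,0,0,0,1],
  [0,0.0065,0.2,0,0,0,1],
  [0,0.0065,0.3,0,0,0,1],
  [0,0.0065,0.38,0,0,0,1],
  [0,0.0065,0.4,0,0,0,1],
])

```text
time_s: 20.6
ee_pos: [536.7, 235.5, 118.6]
eef_rot: [-0.002, 0.032, 0.999, -0.001]
contact_force: [-0.6, 0.3, -2.7]
opening: 41.9
finger_force: 61.7
```

Call:
play_rows([
  [0,0,0.015,0,0,0,1],
  [0,0,0.03,0,0,0,1],
  [0,0,0.045,0,0,0,1],
  [0,0,0.045,0,0,0,1],
  [0,0,0.045,0,0,0,1],
])

```text
time_s: 21.02
ee_pos: [538.0, 236.2, 112.5]
eef_rot: [0.0, 0.032, 0.999, 0.0]
contact_force: [0.3, -1.2, -1.9]
opening: 41.8
finger_force: 61.7
```

Call:
play_rows([
  [0,0,0.005,0,0,0,1],
  [0,0,0.01,0,0,0,1],
  [0,0,0.01,0,0,0,1],
  [0,0,0.01,0,0,0,1],
  [0,0,0.01,0,0,0,1],
])

```text
time_s: 21.43
ee_pos: [537.8, 236.2, 110.1]
eef_rot: [0.0, 0.032, 0.999, -0.0]
contact_force: [-0.3, 0.2, -2.3]
opening: 41.8
finger_force: 61.7
```

Call:
play_rows([
  [0,0,0.005,0,0,0,1],
  [0,0,0.005,0,0,0,1],
  [0,0,0.005,0,0,0,1],
  [0,0,0.005,0,0,0,1],
  [0,0,0.005,0,0,0,1],
])

```text
time_s: 21.85
ee_pos: [538.0, 236.3, 109.3]
eef_rot: [0.0, 0.032, 0.999, 0.0]
contact_force: [-1.2, 0.1, 3.4]
opening: 42.9
finger_force: 42.8
```

Run:
```python
from h import *
avg(DEM)
```

```text
t 21.85 local [-23.8  65.9 109.3] yawerr -0.0002 open 42.9 F [-1.2  0.1  3.4] ff 42.8
```

Call:
play_rows([
  [0,0,0,0,0,0,0.2],
  [0,0,0,0,0,0,-0.05],
  [0,0,0,0,0,0,-0.1],
  [0,0,0,0,0,0,-0.3],
  [0,0,0,0,0,0,-0.6],
])

```text
time_s: 22.27
ee_pos: [537.8, 236.2, 108.8]
eef_rot: [-0.0, 0.032, 0.999, -0.0]
contact_force: [-0.6, -0.4, 0.0]
opening: 66.3
finger_force: 0.0
```

Call:
play_rows([
  [0,0,-0.05,0,0,0,-0.6],
  [0,0,-0.15,0,0,0,-0.6],
  [0,0,-0.35,0,0,0,-0.6],
  [0,0,-0.5,0,0,0,-0.6],
  [0,0,-0.5,0,0,0,-0.6],
])

```text
time_s: 22.68
ee_pos: [539.8, 236.8, 216.2]
eef_rot: [0.006, 0.032, 0.999, 0.001]
contact_force: [0.9, -0.3, 0.3]
opening: 68.6
finger_force: 0.0
```

Call:
play_rows([
  [-0.1,0,0,0,0,0,1],
  [-0.2,0,0,0,0,0,1],
  [-0.3,0,0,0,0,0,1],
  [-0.3,0,0,0,0,0,1],
  [-0.3,0,0,0,0,0,1],
])

```text
time_s: 23.1
ee_pos: [597.9, 232.1, 208.7]
eef_rot: [-0.0, 0.032, 0.999, -0.0]
contact_force: [-1.0, -1.1, 0.6]
opening: 7.3
finger_force: 0.0
```

Run:
```python
from h import *
avg(DEM)
im,K,C=cam('wrist');np.savez('w7.npz',im=im,K=K,C=C)
cv2.imwrite('pics/w7.png',im[:,:,::-1])
```

```text
t 23.1 local [ 36.3  65.6 208.7] yawerr -0.0007 open 7.3 F [-1.  -1.1  0.6] ff 0.0
```

View pics/w7.png

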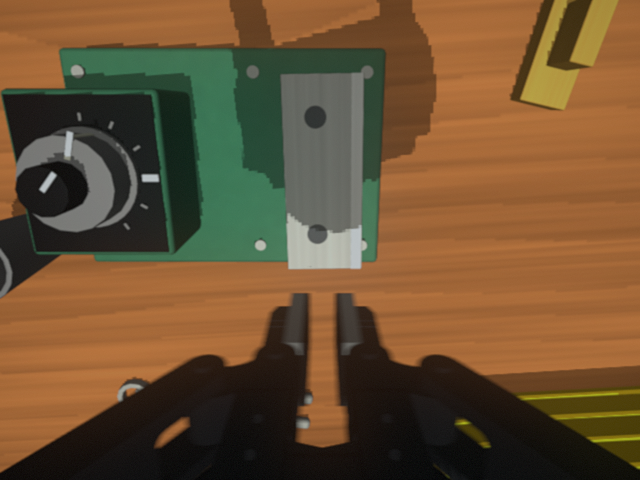

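w7 shows the knife flat on the bar with corners at (281,73), (364,72), (362,269), (289,269). I'll check its position numerically from here on.

Run:
```python
from cal import *
d=np.load('w7.npz');C=corr(d['C'],json.load(open('corr.json')));K=d['K']
P=np.array([local(DEM,x) for x in ray([(281,73),(364,72),(362,269),(289,269)],K,C,96)]);print(P.round(1).tolist(),P.mean(0))
print('housing NL NR FR',[local(DEM,x).round(1).tolist() for x in ray([(62,49),(385,49),(377,262)],K,C,35)])
p,r=avg(DEM);print(rel(p,r,world(RACK,75,27.5,208.7),down(np.pi+.085)), world(RACK,75,27.5,0))
```

```text
[[-54.9, 44.0, 96.0], [-55.4, 87.7, 96.0], [55.9, 89.8, 96.0], [56.0, 45.6, 96.0]] [ 0.38226609 66.75757049 96.        ]
housing NL NR FR [[-74.1, -104.7, 35.0], [-74.0, 106.6, 35.0], [74.6, 107.2, 35.0]]
t 23.15 local [ 35.6  65.8 208.8] yawerr -0.0003 open 1.0 F [0.3 0.4 0.6] ff 0.0
[-2.2030e-01 -1.8546e+00  6.0000e-04 -0.0000e+00 -3.0000e-04 -4.7500e-02] [ 617.39453931 -140.63195774    0.        ]
```

Call:
play_rows([
  [-0.02,-0.18,0,0,0,0,1],
  [-0.04,-0.36,0,0,0,0,1],
  [-0.07,-0.55,0,0,0,0,1],
  [-0.09,-0.74,0,0,0,0,1],
  [-0.11,-0.93,0,0,0,0,1],
])

```text
time_s: 23.57
ee_pos: [606.7, 44.2, 209.5]
eef_rot: [0.0, 0.032, 0.999, 0.0]
contact_force: [0.3, -0.2, -0.0]
opening: 0.0
finger_force: 0.0
```

Call:
play_rows([
  [-0.02,-0.19,0,0,0,-0.02,1],
  [-0.04,-0.37,0,0,0,-0.03,1],
  [-0.07,-0.56,0,0,0,-0.0475,1],
  [-0.09,-0.75,0,0,0,-0.0475,1],
  [-0.11,-0.925,0,0,0,-0.0475,1],
])

```text
time_s: 23.98
ee_pos: [616.9, -142.1, 209.5]
eef_rot: [-0.0, -0.043, 0.999, -0.0]
contact_force: [-0.7, 0.3, 0.4]
opening: -0.1
finger_force: 0.0
```

Call:
play_rows([
  [0,0,0,0,0,0,1],
  [0,0,0.15,0,0,0,1],
  [0,0,0.3,0,0,0,1],
  [0,0,0.45,0,0,0,1],
  [0,0,0.55,0,0,0,1],
])

```text
time_s: 24.4
ee_pos: [616.3, -139.3, 96.7]
eef_rot: [-0.001, -0.043, 0.999, 0.001]
contact_force: [0.2, -0.2, 0.1]
opening: 0.4
finger_force: 0.0
```

Call:
play_rows([
  [0,0,0,0,0,0,1],
  [0,0,0.06,0,0,0,1],
  [0,0,0.1,0,0,0,1],
  [0,0,0.1,0,0,0,1],
  [0,0,0.1,0,0,0,1],
])

```text
time_s: 24.82
ee_pos: [617.9, -140.4, 79.9]
eef_rot: [0.0, -0.043, 0.999, -0.0]
contact_force: [0.3, 0.3, -0.3]
opening: 0.2
finger_force: 0.0
```

Run:
```python
from h import *
p,r=avg(RACK); print(rel(p,r,world(RACK,75,27.5,68.7),down(np.pi+.085)))
```

```text
t 24.82 local [75.5 27.7 79.9] yawerr 0.0003 open 0.2 F [ 0.3  0.3 -0.3] ff 0.0
[ 0.0025 -0.0009  0.056  -0.0001  0.0002  0.0001]
```

Call:
play_rows([
  [0,0,0.03,0,0,0,1],
  [0,0,0.05,0,0,0,1],
  [0.01,0,0.056,0,0,0,1],
  [0.03,0,0.056,0,0,0,1],
  [0.05,0,0.056,0,0,0,1],
])

```text
time_s: 25.23
ee_pos: [607.5, -141.6, 67.8]
eef_rot: [-0.0, -0.043, 0.999, 0.0]
contact_force: [-0.9, -0.4, 0.6]
opening: 0.2
finger_force: 0.0
```

Call:
play_rows([
  [0.03,0,0,0,0,0,1],
  [0.06,0,0,0,0,0,1],
  [0.09,0,0,0,0,0,1],
  [0.12,0,0,0,0,0,1],
  [0.15,0,0,0,0,0,1],
])

```text
time_s: 25.65
ee_pos: [577.4, -144.2, 68.0]
eef_rot: [0.0, -0.042, 0.999, -0.0]
contact_force: [1.4, -0.2, 0.7]
opening: 0.2
finger_force: 0.6
```

Call:
play_rows([
  [0.03,0,0,0,0,0,1],
  [0.06,0,0,0,0,0,1],
  [0.09,0,0,0,0,0,1],
  [0.12,0,0,0,0,0,1],
  [0.15,0,0,0,0,0,1],
])

```text
time_s: 26.07
ee_pos: [547.6, -146.7, 68.0]
eef_rot: [0.0, -0.043, 0.999, -0.0]
contact_force: [2.2, 0.1, 1.2]
opening: -0.3
finger_force: 1.0
```

Call:
play_rows([
  [0.03,0,0,0,0,0,1],
  [0.055,0,0,0,0,0,1],
  [0.075,0,0,0,0,0,1],
  [0.09,0,0,0,0,0,1],
  [0.095,0,0,0,0,0,1],
])

```text
time_s: 26.48
ee_pos: [528.8, -148.3, 67.9]
eef_rot: [0.0, -0.042, 0.999, -0.0]
contact_force: [2.9, 0.7, 1.6]
opening: 0.2
finger_force: 1.1
```

Call:
play_rows([
  [0,0,0,0,0,0,1],
  [-0.03,0,0,0,0,0,1],
  [-0.03,0,-0.15,0,0,0,1],
  [-0.03,0,-0.3,0,0,0,1],
  [-0.03,0,-0.4,0,0,0,1],
])

```text
time_s: 26.9
ee_pos: [535.7, -147.8, 149.8]
eef_rot: [0.0, -0.043, 0.999, -0.0]
contact_force: [0.2, 0.2, -0.5]
opening: 0.1
finger_force: 0.0
```

Call:
play_rows([
  [0.1,0,0,0,0,0,-0.6],
  [0.25,0,0,0,0,0,-0.6],
  [0.4,0,0,0,0,0,-0.6],
  [0.475,0,0,0,0,0,-0.6],
  [0.475,0,0,0,0,0,-0.6],
])

```text
time_s: 27.32
ee_pos: [438.3, -155.5, 147.7]
eef_rot: [-0.001, -0.042, 0.999, 0.001]
contact_force: [0.9, 0.3, 0.7]
opening: 60.2
finger_force: 0.0
```

Call:
play_rows([
  [0,0,0.05,0,0,0,-0.6],
  [0,0,0.1,0,0,0,-0.6],
  [0,0,0.1,0,0,0,-0.6],
  [0,0,0.1,0,0,0,-0.6],
  [0,0,0.1,0,0,0,-0.6],
])

```text
time_s: 27.73
ee_pos: [441.1, -155.9, 128.1]
eef_rot: [0.0, -0.043, 0.999, -0.0]
contact_force: [-0.3, -1.0, -0.3]
opening: 68.5
finger_force: 0.0
```

```bash
cat > over.py <<'E'
from cal import *
# overhang of the knife in lane Y: grey profile along the lane's centre line from the wrist view
import sys
Y=float(sys.argv[1]); p,r=avg(RACK); print(rel(p,r,world(RACK,-102.5,Y,62.5),down(np.pi+.085)))
im,K,C=cam('wrist');C=corr(C,json.load(open('corr.json')))
hsv=cv2.cvtColor(im,cv2.COLOR_RGB2HSV)
for dy in(-10,8):
    X=np.arange(-160,-90,1.); uv=proj([world(RACK,x,Y+dy,51) for x in X],K,C).round().astype(int)
    s=[hsv[v,u,1] if 0<=v<480 and 0<=u<640 else 255 for u,v in uv]; g=np.array(s)<60
    print('front X',X[np.argmax(g)],'n',g.sum())
X=-120; Ys=np.arange(Y-32,Y+32,.5); uv=proj([world(RACK,X,y,51) for y in Ys],K,C).round().astype(int); g=hsv[uv[:,1],uv[:,0],1]<60; print('sides',Ys[g][[0,-1]]-Y)
E
python3 over.py 27.5
```

```text
t 27.73 local [-101.9   27.3  128.1] yawerr 0.0004 open 68.5 F [-0.3 -1.  -0.3] ff 0.0
[ 2.900e-03  1.200e-03  3.279e-01 -1.000e-04  1.000e-04  1.000e-04]
front X -133.0 n 43
front X -133.0 n 43
sides [-21.   22.5]
```

Call:
play_rows([
  [0.003,0.001,0.1,0,0,0,-0.6],
  [0.003,0.001,0.2,0,0,0,-0.6],
  [0.003,0.001,0.28,0,0,0,-0.6],
  [0.003,0.001,0.327,0,0,0,-0.6],
  [0.003,0.001,0.327,0,0,0,-0.6],
])

```text
time_s: 28.2
ee_pos: [439.5, -155.3, 61.2]
eef_rot: [-0.001, -0.043, 0.999, 0.001]
contact_force: [-0.7, 0.1, -0.3]
opening: 68.4
finger_force: 0.0
```

Call:
play_rows([
  [0,0,0,0,0,0,1],
  [0,0,0,0,0,0,1],
  [0,0,0,0,0,0,1],
  [0,0,0,0,0,0,1],
  [0,0,0,0,0,0,1],
])

```text
time_s: 28.62
ee_pos: [440.3, -155.9, 63.5]
eef_rot: [0.001, -0.043, 0.999, -0.001]
contact_force: [-1.2, 1.4, 6.4]
opening: 42.0
finger_force: 60.1
```

Call:
play_rows([
  [0,0,-0.04,0,0,0,1],
  [0,0,-0.15,0,0,0,1],
  [0,0,-0.35,0,0,0,1],
  [0,0,-0.55,0,0,0,1],
  [0,0,-0.69,0,0,0,1],
])

```text
time_s: 29.03
ee_pos: [439.9, -155.7, 204.3]
eef_rot: [0.001, -0.043, 0.999, -0.001]
contact_force: [0.8, -0.3, -2.1]
opening: 41.8
finger_force: 61.6
```

Call:
play_rows([
  [-0.03,0.09,0,0,0,0,1],
  [-0.08,0.22,0,0,0,0,1],
  [-0.14,0.38,0,0,0,0,1],
  [-0.18,0.52,0,0,0,0,1],
  [-0.22,0.64,0,0,0,0,1],
])

```text
time_s: 29.45
ee_pos: [472.5, -22.5, 201.1]
eef_rot: [0.0, -0.043, 0.999, 0.0]
contact_force: [0.5, -1.2, -2.9]
opening: 41.7
finger_force: 61.6
```

Call:
play_rows([
  [-0.04,0.13,0,0,0,0,1],
  [-0.09,0.26,0,0,0,0,1],
  [-0.13,0.39,0,0,0,0,1],
  [-0.18,0.52,0,0,0,0,1],
  [-0.22,0.64,0,0,0,0,1],
])

```text
time_s: 29.87
ee_pos: [505.7, 108.5, 201.1]
eef_rot: [0.0, -0.043, 0.999, -0.0]
contact_force: [-0.7, -0.5, -1.0]
opening: 41.6
finger_force: 61.6
```

Call:
play_rows([
  [-0.05,0.14,0,0,0,0.01,1],
  [-0.1,0.28,0,0,0,0.02,1],
  [-0.15,0.42,0,0,0,0.03,1],
  [-0.19,0.56,0,0,0,0.04,1],
  [-0.208,0.629,0,0,0,0.0475,1],
])

```text
time_s: 30.28
ee_pos: [536.4, 238.6, 200.9]
eef_rot: [0.0, 0.032, 0.999, 0.0]
contact_force: [-0.6, 0.1, -2.0]
opening: 41.9
finger_force: 61.6
```

Call:
play_rows([
  [0,0,0,0,0,0,1],
  [0,0,0,0,0,0,1],
  [0,0,0.1,0,0,0,1],
  [0,0,0.2,0,0,0,1],
  [0,0,0.2,0,0,0,1],
])

```text
time_s: 30.7
ee_pos: [534.8, 234.2, 157.4]
eef_rot: [-0.003, 0.032, 0.999, -0.001]
contact_force: [0.1, -1.3, -2.2]
opening: 41.8
finger_force: 61.6
```

```bash
cat > held.py <<'E'
from cal import *
# front edge of the held knife in the wrist view, against what the grasp should give
p,r=avg(DEM); print(rel(p,r,world(DEM,-24.5,65.3,112),down(np.pi-.064)))
im,K,C=cam('wrist'); hsv=cv2.cvtColor(im,cv2.COLOR_RGB2HSV); g=hsv[:,:,1]<60; C=corr(C,json.load(open('corr.json')))
for u in(280,350):
    col=g[100:330,u]; k=[v for v in range(len(col)-12) if col[v:v+12].all()]; print('front row',100+k[0] if k else None)
T=np.eye(4);T[:3,:3]=r.as_matrix();T[:3,3]=p
print('expected',proj((T@np.array([30.5,0,13,1]))[:3],K,C).round(0))
E
python3 held.py
```

```text
t 30.7 local [-26.8  63.7 157.4] yawerr -0.001 open 41.8 F [ 0.1 -1.3 -2.2] ff 61.6
[-0.0129  0.0087  0.227  -0.0007 -0.0021 -0.0003]
front row 214
front row 203
expected [[321. 241.]]
```

Call:
play_rows([
  [0,0,0.05,0,0,0,1],
  [0,0,0.1,0,0,0,1],
  [0,0,0.15,0,0,0,1],
  [0,0,0.18,0,0,0,1],
  [0,0,0.18,0,0,0,1],
])

```text
time_s: 31.17
ee_pos: [535.9, 235.6, 122.9]
eef_rot: [-0.001, 0.032, 0.999, -0.0]
contact_force: [-0.7, -0.7, -3.1]
opening: 41.7
finger_force: 61.6
```

Call:
play_rows([
  [0,0,0,0,0,0,1],
  [0,0,0,0,0,0,1],
  [0,0,0,0,0,0,1],
  [0,0,0,0,0,0,1],
  [0,0,0,0,0,0,1],
])

```text
time_s: 31.58
ee_pos: [536.6, 235.8, 124.7]
eef_rot: [0.0, 0.032, 0.999, 0.0]
contact_force: [0.2, -0.1, -2.0]
opening: 41.4
finger_force: 61.6
```

Run:
```python
from h import *
p,r=avg(DEM); print(rel(p,r,world(DEM,-24.5,65.5,116.3),down(np.pi-.064)))
```

```text
t 31.58 local [-25.1  65.3 124.7] yawerr -0.0002 open 41.4 F [ 0.2 -0.1 -2. ] ff 61.6
[-0.0029  0.0009  0.0422  0.      0.0002 -0.0001]
```

Call:
play_rows([
  [-0.003,0,0.015,0,0,0,1],
  [-0.003,0,0.03,0,0,0,1],
  [-0.003,0,0.04,0,0,0,1],
  [-0.003,0,0.042,0,0,0,1],
  [-0.003,0,0.042,0,0,0,1],
])

```text
time_s: 32.0
ee_pos: [537.1, 235.8, 116.2]
eef_rot: [0.0, 0.032, 0.999, 0.0]
contact_force: [-0.8, 0.4, 2.7]
opening: 41.7
finger_force: 63.6
```

Call:
play_rows([
  [0,0,0.003,0,0,0,1],
  [0,0,0.005,0,0,0,1],
  [0,0,0.005,0,0,0,1],
  [0,0,0.005,0,0,0,1],
  [0,0,0.005,0,0,0,1],
])

```text
time_s: 32.42
ee_pos: [537.2, 235.9, 115.9]
eef_rot: [0.0, 0.032, 0.999, 0.0]
contact_force: [-2.4, 1.3, 7.5]
opening: 41.9
finger_force: 66.4
```

Call:
play_rows([
  [0,0,0.003,0,0,0,1],
  [0,0,0.003,0,0,0,1],
  [0,0,0.003,0,0,0,1],
  [0,0,0.003,0,0,0,1],
  [0,0,0.003,0,0,0,1],
])

```text
time_s: 32.83
ee_pos: [537.2, 235.9, 115.8]
eef_rot: [0.001, 0.032, 0.999, 0.0]
contact_force: [-4.9, -1.4, 10.6]
opening: 42.1
finger_force: 68.2
```

```bash
python3 -c "
from h import *
avg(DEM)"
```

```text
t 32.83 local [-24.5  65.4 115.8] yawerr -0.0 open 42.1 F [-4.9 -1.4 10.6] ff 68.2
```

Call:
play_rows([
  [0,0,-0.003,0,0,0,0.2],
  [0,0,-0.003,0,0,0,-0.05],
  [0,0,-0.003,0,0,0,-0.1],
  [0,0,-0.003,0,0,0,-0.3],
  [0,0,-0.003,0,0,0,-0.6],
])

```text
time_s: 33.25
ee_pos: [537.1, 235.7, 114.8]
eef_rot: [-0.0, 0.032, 0.999, -0.0]
contact_force: [-0.6, 0.5, 0.5]
opening: 66.2
finger_force: 0.0
```

Call:
play_rows([
  [0,0,-0.05,0,0,0,-0.6],
  [0,0,-0.15,0,0,0,-0.6],
  [0,0,-0.35,0,0,0,-0.6],
  [0,0,-0.47,0,0,0,-0.6],
  [0,0,-0.47,0,0,0,-0.6],
])

```text
time_s: 33.67
ee_pos: [538.9, 236.2, 215.2]
eef_rot: [0.005, 0.032, 0.999, 0.001]
contact_force: [0.2, 1.4, 0.7]
opening: 68.2
finger_force: 0.0
```

Call:
play_rows([
  [-0.1,0,0,0,0,0,1],
  [-0.2,0,0,0,0,0,1],
  [-0.3,0,0,0,0,0,1],
  [-0.3,0,0,0,0,0,1],
  [-0.3,0,0,0,0,0,1],
])

```text
time_s: 34.08
ee_pos: [597.2, 231.6, 208.4]
eef_rot: [-0.001, 0.032, 0.999, -0.0]
contact_force: [-0.4, -0.4, 0.1]
opening: 7.6
finger_force: 0.0
```

```bash
cat > stack.py <<'E'
from cal import *
# extent of the top knife on the stack, n knives high
import sys
n=int(sys.argv[1]); z=90+6*n; p,r=avg(DEM); Y=float(sys.argv[2]); print(rel(p,r,world(RACK,75,Y,p[2]),down(np.pi+.085)))
im,K,C=cam('wrist');C=corr(C,json.load(open('corr.json'))); np.savez(f's{n}.npz',im=im,K=K,C=C)
gx,gy=np.meshgrid(np.arange(-80,80,.5),np.arange(30,100,.5)); uv=proj([world(DEM,a,b,z) for a,b in zip(gx.ravel(),gy.ravel())],K,C).astype(np.float32).reshape(*gx.shape,2)
o=cv2.remap(im,uv[...,0],uv[...,1],cv2.INTER_LINEAR); cv2.imwrite(f'pics/s{n}.png',cv2.resize(o,None,fx=2,fy=2)[:,:,::-1])
m=((cv2.cvtColor(o,cv2.COLOR_RGB2HSV)[...,1]<60)&(o.max(2)>70)).astype(np.uint8); m=cv2.morphologyEx(m,cv2.MORPH_OPEN,np.ones((15,15)))
c=max(cv2.findContours(m,cv2.RETR_EXTERNAL,cv2.CHAIN_APPROX_NONE)[0],key=cv2.contourArea); (a,b),(w,h),t=cv2.minAreaRect(c); print('top knife centre',-80+a/2,30+b/2-65,'size',w/2,h/2,'angle',t)
E
python3 stack.py 2 -27.5
```

```text
t 34.08 local [ 35.6  65.1 208.4] yawerr -0.0007 open 7.6 F [-0.4 -0.4  0.1] ff 0.0
[-2.6230e-01 -2.1229e+00  3.0000e-04 -1.0000e-04 -4.0000e-04 -4.7600e-02]
top knife centre -0.2592315673828125 0.9468994140625 size 110.69559478759766 45.18147277832031 angle 0.7588400840759277
```

Call:
play_rows([
  [-0.02,-0.18,0,0,0,0,1],
  [-0.04,-0.36,0,0,0,0,1],
  [-0.07,-0.55,0,0,0,0,1],
  [-0.09,-0.74,0,0,0,0,1],
  [-0.11,-0.92,0,0,0,0,1],
])

```text
time_s: 34.55
ee_pos: [606.1, 45.5, 209.4]
eef_rot: [-0.0, 0.032, 0.999, -0.0]
contact_force: [1.3, 0.4, 0.5]
opening: 0.2
finger_force: 0.0
```

Call:
play_rows([
  [-0.02,-0.18,0,0,0,0,1],
  [-0.04,-0.36,0,0,0,0,1],
  [-0.07,-0.55,0,0,0,0,1],
  [-0.09,-0.74,0,0,0,0,1],
  [-0.11,-0.92,0,0,0,0,1],
])

```text
time_s: 34.97
ee_pos: [616.4, -139.5, 209.4]
eef_rot: [-0.0, 0.032, 0.999, 0.0]
contact_force: [0.7, 0.2, 0.2]
opening: 0.3
finger_force: 0.0
```

Call:
play_rows([
  [-0.02,-0.14,0,0,0,-0.02,1],
  [-0.042,-0.283,0,0,0,-0.04,1],
  [-0.042,-0.283,0,0,0,-0.0475,1],
  [-0.042,-0.283,0,0,0,-0.0475,1],
  [-0.042,-0.283,0,0,0,-0.0475,1],
])

```text
time_s: 35.38
ee_pos: [621.6, -194.1, 209.2]
eef_rot: [-0.0, -0.042, 0.999, 0.0]
contact_force: [-0.2, 0.4, 0.5]
opening: -0.1
finger_force: 0.0
```

Call:
play_rows([
  [0,0,0.1,0,0,0,1],
  [0,0,0.25,0,0,0,1],
  [0,0,0.4,0,0,0,1],
  [0,0,0.5,0,0,0,1],
  [0,0,0.55,0,0,0,1],
])

```text
time_s: 35.8
ee_pos: [621.0, -192.9, 96.5]
eef_rot: [-0.002, -0.043, 0.999, 0.001]
contact_force: [0.0, 0.6, 0.1]
opening: -0.0
finger_force: 0.0
```

Call:
play_rows([
  [0,0,0,0,0,0,1],
  [0,0,0.06,0,0,0,1],
  [0,0,0.09,0,0,0,1],
  [0,0,0.09,0,0,0,1],
  [0,0,0.09,0,0,0,1],
])

```text
time_s: 36.22
ee_pos: [622.4, -195.0, 82.0]
eef_rot: [0.0, -0.043, 0.999, -0.0]
contact_force: [0.4, -0.3, 0.2]
opening: -0.2
finger_force: 0.0
```

Run:
```python
from h import *
p,r=avg(RACK); print(rel(p,r,world(RACK,75,-27.5,68.7),down(np.pi+.085)))
```

```text
t 36.22 local [ 75.3 -27.1  82. ] yawerr 0.0002 open -0.2 F [ 0.4 -0.3  0.2] ff 0.0
[ 0.0018 -0.0019  0.0666 -0.0002  0.0003  0.0001]
```

Call:
play_rows([
  [0,-0.002,0.03,0,0,0,1],
  [0,-0.002,0.055,0,0,0,1],
  [0.01,-0.002,0.065,0,0,0,1],
  [0.03,-0.002,0.065,0,0,0,1],
  [0.05,-0.002,0.065,0,0,0,1],
])

```text
time_s: 36.63
ee_pos: [611.7, -196.5, 67.9]
eef_rot: [-0.0, -0.043, 0.999, 0.0]
contact_force: [0.2, -0.6, 0.4]
opening: -0.3
finger_force: 0.0
```

Call:
play_rows([
  [0.03,0,0,0,0,0,1],
  [0.06,0,0,0,0,0,1],
  [0.09,0,0,0,0,0,1],
  [0.12,0,0,0,0,0,1],
  [0.15,0,0,0,0,0,1],
])

```text
time_s: 37.05
ee_pos: [581.6, -199.1, 68.2]
eef_rot: [0.0, -0.042, 0.999, -0.0]
contact_force: [1.1, -0.0, -0.2]
opening: -0.0
finger_force: 0.5
```

Call:
play_rows([
  [0.03,0,0,0,0,0,1],
  [0.06,0,0,0,0,0,1],
  [0.09,0,0,0,0,0,1],
  [0.12,0,0,0,0,0,1],
  [0.15,0,0,0,0,0,1],
])

```text
time_s: 37.47
ee_pos: [551.9, -201.7, 68.2]
eef_rot: [0.0, -0.043, 0.999, -0.0]
contact_force: [1.4, -0.1, 0.7]
opening: 0.2
finger_force: 0.7
```

Call:
play_rows([
  [0.03,0,0,0,0,0,1],
  [0.055,0,0,0,0,0,1],
  [0.075,0,0,0,0,0,1],
  [0.09,0,0,0,0,0,1],
  [0.095,0,0,0,0,0,1],
])

```text
time_s: 37.88
ee_pos: [533.1, -203.2, 68.1]
eef_rot: [0.0, -0.042, 0.999, -0.0]
contact_force: [1.3, 1.1, 0.4]
opening: 0.2
finger_force: 0.8
```

Call:
play_rows([
  [0,0,0,0,0,0,1],
  [-0.03,0,0,0,0,0,1],
  [-0.03,0,-0.15,0,0,0,1],
  [-0.03,0,-0.3,0,0,0,1],
  [-0.03,0,-0.4,0,0,0,1],
])

```text
time_s: 38.3
ee_pos: [540.2, -202.8, 150.2]
eef_rot: [0.001, -0.043, 0.999, -0.0]
contact_force: [-0.1, 0.4, 0.1]
opening: 0.1
finger_force: 0.0
```

Call:
play_rows([
  [0.1,0,0,0,0,0,-0.6],
  [0.25,0,0,0,0,0,-0.6],
  [0.4,0,0,0,0,0,-0.6],
  [0.475,0,0,0,0,0,-0.6],
  [0.475,0,0,0,0,0,-0.6],
])

```text
time_s: 38.72
ee_pos: [442.8, -210.6, 148.1]
eef_rot: [-0.001, -0.042, 0.999, 0.0]
contact_force: [0.7, 0.0, -0.1]
opening: 60.6
finger_force: 0.0
```

Call:
play_rows([
  [0,0,0.05,0,0,0,-0.6],
  [0,0,0.1,0,0,0,-0.6],
  [0,0,0.1,0,0,0,-0.6],
  [0,0,0.1,0,0,0,-0.6],
  [0,0,0.1,0,0,0,-0.6],
])

```text
time_s: 39.13
ee_pos: [445.5, -210.8, 128.3]
eef_rot: [0.0, -0.043, 0.999, -0.0]
contact_force: [0.5, -0.0, -0.1]
opening: 68.5
finger_force: 0.0
```

```bash
python3 over.py -27.5
```

```text
t 39.13 local [-102.3  -27.8  128.3] yawerr 0.0005 open 68.5 F [ 0.5 -0.  -0.1] ff 0.0
[ 1.300e-03  1.800e-03  3.291e-01 -1.000e-04  1.000e-04  2.000e-04]
front X -134.0 n 44
front X -134.0 n 44
sides [-19.5  24. ]
```

Call:
play_rows([
  [0.001,0.012,0.1,0,0,0,-0.6],
  [0.001,0.012,0.2,0,0,0,-0.6],
  [0.001,0.012,0.28,0,0,0,-0.6],
  [0.001,0.012,0.328,0,0,0,-0.6],
  [0.001,0.012,0.328,0,0,0,-0.6],
])

```text
time_s: 39.6
ee_pos: [444.0, -208.0, 61.2]
eef_rot: [-0.001, -0.043, 0.999, 0.001]
contact_force: [-0.5, -0.3, -1.0]
opening: 68.3
finger_force: 0.0
```

Call:
play_rows([
  [0,0,0,0,0,0,1],
  [0,0,0,0,0,0,1],
  [0,0,0,0,0,0,1],
  [0,0,0,0,0,0,1],
  [0,0,0,0,0,0,1],
])

```text
time_s: 40.02
ee_pos: [444.8, -208.7, 63.6]
eef_rot: [0.001, -0.042, 0.999, -0.001]
contact_force: [-1.7, 0.6, 6.4]
opening: 41.7
finger_force: 60.2
```

Call:
play_rows([
  [0,0,-0.04,0,0,0,1],
  [0,0,-0.15,0,0,0,1],
  [0,0,-0.35,0,0,0,1],
  [0,0,-0.55,0,0,0,1],
  [0,0,-0.69,0,0,0,1],
])

```text
time_s: 40.43
ee_pos: [444.5, -208.4, 204.3]
eef_rot: [0.001, -0.043, 0.999, -0.001]
contact_force: [0.3, -0.4, -0.8]
opening: 41.9
finger_force: 61.5
```

Call:
play_rows([
  [-0.03,0.08,0,0,0,0,1],
  [-0.06,0.19,0,0,0,0,1],
  [-0.1,0.31,0,0,0,0,1],
  [-0.13,0.43,0,0,0,0,1],
  [-0.16,0.54,0,0,0,0,1],
])

```text
time_s: 40.85
ee_pos: [466.8, -96.7, 201.1]
eef_rot: [0.0, -0.042, 0.999, -0.0]
contact_force: [0.0, 0.5, -1.1]
opening: 42.0
finger_force: 61.5
```

Call:
play_rows([
  [-0.03,0.11,0,0,0,0,1],
  [-0.06,0.22,0,0,0,0,1],
  [-0.1,0.33,0,0,0,0,1],
  [-0.13,0.44,0,0,0,0,1],
  [-0.16,0.54,0,0,0,0,1],
])

```text
time_s: 41.27
ee_pos: [489.5, 13.7, 201.0]
eef_rot: [-0.0, -0.043, 0.999, 0.0]
contact_force: [0.2, -0.3, -2.6]
opening: 41.6
finger_force: 61.5
```

Call:
play_rows([
  [-0.03,0.11,0,0,0,0,1],
  [-0.06,0.22,0,0,0,0,1],
  [-0.1,0.33,0,0,0,0,1],
  [-0.13,0.44,0,0,0,0,1],
  [-0.16,0.54,0,0,0,0,1],
])

```text
time_s: 41.68
ee_pos: [512.2, 124.0, 201.0]
eef_rot: [-0.0, -0.043, 0.999, 0.0]
contact_force: [0.4, 0.0, -1.5]
opening: 42.0
finger_force: 61.5
```

Call:
play_rows([
  [-0.04,0.13,0,0,0,0.01,1],
  [-0.09,0.26,0,0,0,0.02,1],
  [-0.13,0.38,0,0,0,0.03,1],
  [-0.16,0.48,0,0,0,0.04,1],
  [-0.173,0.552,0,0,0,0.0475,1],
])

```text
time_s: 42.1
ee_pos: [537.5, 237.4, 200.8]
eef_rot: [-0.0, 0.032, 0.999, 0.0]
contact_force: [0.6, -0.3, -2.2]
opening: 41.9
finger_force: 61.5
```

Call:
play_rows([
  [0,0,0,0,0,0,1],
  [0,0,0.1,0,0,0,1],
  [0,0,0.2,0,0,0,1],
  [0,0,0.3,0,0,0,1],
  [0,0,0.34,0,0,0,1],
])

```text
time_s: 42.52
ee_pos: [536.4, 234.6, 130.4]
eef_rot: [-0.002, 0.032, 0.999, -0.001]
contact_force: [-0.5, -0.4, -1.0]
opening: 41.6
finger_force: 61.4
```

Call:
play_rows([
  [0,0,0,0,0,0,1],
  [0,0,0,0,0,0,1],
  [0,0,0,0,0,0,1],
  [0,0,0,0,0,0,1],
  [0,0,0,0,0,0,1],
])

```text
time_s: 42.93
ee_pos: [537.9, 235.6, 133.4]
eef_rot: [0.001, 0.032, 0.999, 0.0]
contact_force: [-1.0, -0.6, -2.8]
opening: 41.9
finger_force: 61.4
```

Run:
```python
from h import *
p,r=avg(DEM); print(rel(p,r,world(DEM,-23.5,65.4,122.5),down(np.pi-.064)))
```

```text
t 42.93 local [-23.8  65.2 133.4] yawerr -0.0001 open 41.9 F [-1.  -0.6 -2.8] ff 61.4
[-0.0016  0.001   0.0545  0.0001  0.0005 -0.    ]
```

Call:
play_rows([
  [0,0,0.02,0,0,0,1],
  [0,0,0.04,0,0,0,1],
  [0,0,0.05,0,0,0,1],
  [0,0,0.055,0,0,0,1],
  [0,0,0.055,0,0,0,1],
])

```text
time_s: 43.35
ee_pos: [537.5, 235.7, 122.0]
eef_rot: [0.0, 0.032, 0.999, 0.0]
contact_force: [-2.8, -0.1, 4.3]
opening: 42.0
finger_force: 64.9
```

Call:
play_rows([
  [0,0,0.003,0,0,0,1],
  [0,0,0.005,0,0,0,1],
  [0,0,0.005,0,0,0,1],
  [0,0,0.005,0,0,0,1],
  [0,0,0.005,0,0,0,1],
])

```text
time_s: 43.77
ee_pos: [537.6, 235.7, 121.7]
eef_rot: [0.001, 0.032, 0.999, 0.0]
contact_force: [-4.5, -1.1, 10.3]
opening: 41.7
finger_force: 67.8
```

```bash
python3 -c "
from h import *
avg(DEM)"
```

```text
t 43.77 local [-24.1  65.3 121.7] yawerr 0.0001 open 41.7 F [-4.5 -1.1 10.3] ff 67.8
```

Call:
play_rows([
  [0,0,-0.003,0,0,0,0.2],
  [0,0,-0.003,0,0,0,-0.05],
  [0,0,-0.003,0,0,0,-0.1],
  [0,0,-0.003,0,0,0,-0.3],
  [0,0,-0.003,0,0,0,-0.6],
])

```text
time_s: 44.18
ee_pos: [537.6, 235.6, 120.8]
eef_rot: [-0.0, 0.032, 0.999, -0.0]
contact_force: [0.5, 0.6, 0.2]
opening: 66.1
finger_force: 0.0
```

Call:
play_rows([
  [0,0,-0.05,0,0,0,-0.6],
  [0,0,-0.15,0,0,0,-0.6],
  [0,0,-0.33,0,0,0,-0.6],
  [0,0,-0.44,0,0,0,-0.6],
  [0,0,-0.44,0,0,0,-0.6],
])

```text
time_s: 44.6
ee_pos: [539.2, 236.0, 214.8]
eef_rot: [0.005, 0.032, 0.999, 0.001]
contact_force: [-0.6, 0.2, 0.4]
opening: 68.0
finger_force: 0.0
```

Call:
play_rows([
  [-0.1,0,0,0,0,0,1],
  [-0.2,0,0,0,0,0,1],
  [-0.3,0,0,0,0,0,1],
  [-0.3,0,0,0,0,0,1],
  [-0.3,0,0,0,0,0,1],
])

```text
time_s: 45.02
ee_pos: [597.6, 231.5, 208.4]
eef_rot: [-0.0, 0.032, 0.999, -0.0]
contact_force: [0.1, -0.7, -0.6]
opening: 7.9
finger_force: 0.0
```

```bash
python3 stack.py 3 -82.5
```

```text
t 45.02 local [ 36.1  64.9 208.4] yawerr -0.0008 open 7.9 F [ 0.1 -0.7 -0.6] ff 0.0
[-3.0110e-01 -2.3941e+00  2.0000e-04 -0.0000e+00 -3.0000e-04 -4.7700e-02]
top knife centre -0.5 0.5 size 45.0 110.0 angle 90.0
```

Call:
play_rows([
  [-0.02,-0.18,0,0,0,0,1],
  [-0.04,-0.36,0,0,0,0,1],
  [-0.07,-0.55,0,0,0,0,1],
  [-0.09,-0.74,0,0,0,0,1],
  [-0.11,-0.92,0,0,0,0,1],
])

```text
time_s: 45.48
ee_pos: [606.5, 45.4, 209.4]
eef_rot: [-0.0, 0.032, 0.999, -0.0]
contact_force: [0.3, -0.1, -0.4]
opening: -0.0
finger_force: 0.0
```

Call:
play_rows([
  [-0.02,-0.18,0,0,0,0,1],
  [-0.04,-0.36,0,0,0,0,1],
  [-0.07,-0.55,0,0,0,0,1],
  [-0.09,-0.74,0,0,0,0,1],
  [-0.11,-0.92,0,0,0,0,1],
])

```text
time_s: 45.9
ee_pos: [616.9, -139.7, 209.4]
eef_rot: [-0.0, 0.032, 0.999, 0.0]
contact_force: [1.0, 0.4, -0.6]
opening: -0.3
finger_force: 0.0
```

Call:
play_rows([
  [-0.02,-0.16,0,0,0,-0.02,1],
  [-0.05,-0.35,0,0,0,-0.04,1],
  [-0.081,-0.554,0,0,0,-0.0475,1],
  [-0.081,-0.554,0,0,0,-0.0475,1],
  [-0.081,-0.554,0,0,0,-0.0475,1],
])

```text
time_s: 46.32
ee_pos: [626.0, -251.3, 208.6]
eef_rot: [-0.0, -0.041, 0.999, 0.0]
contact_force: [0.2, 0.8, 0.5]
opening: 0.2
finger_force: 0.0
```

Call:
play_rows([
  [0,0,0.1,0,0,0,1],
  [0,0,0.25,0,0,0,1],
  [0,0,0.4,0,0,0,1],
  [0,0,0.5,0,0,0,1],
  [0,0,0.55,0,0,0,1],
])

```text
time_s: 46.73
ee_pos: [625.7, -247.4, 96.5]
eef_rot: [-0.002, -0.043, 0.999, 0.001]
contact_force: [0.1, 0.4, -0.3]
opening: 0.0
finger_force: 0.0
```

Call:
play_rows([
  [0,0,0,0,0,0,1],
  [0,0,0.06,0,0,0,1],
  [0,0,0.09,0,0,0,1],
  [0,0,0.09,0,0,0,1],
  [0,0,0.09,0,0,0,1],
])

```text
time_s: 47.15
ee_pos: [626.9, -249.9, 81.4]
eef_rot: [0.0, -0.043, 0.999, -0.0]
contact_force: [-0.3, 0.4, 0.5]
opening: 0.0
finger_force: 0.0
```

Run:
```python
from h import *
p,r=avg(RACK); print(rel(p,r,world(RACK,75,-82.5,68.7),down(np.pi+.085)))
```

```text
t 47.15 local [ 75.2 -82.2  81.4] yawerr 0.0001 open 0.0 F [-0.3  0.4  0.5] ff 0.0
[ 0.0011 -0.0014  0.0637 -0.0001  0.0001  0.    ]
```

Call:
play_rows([
  [0,-0.001,0.03,0,0,0,1],
  [0,-0.001,0.055,0,0,0,1],
  [0.01,-0.001,0.063,0,0,0,1],
  [0.03,-0.001,0.063,0,0,0,1],
  [0.05,-0.001,0.063,0,0,0,1],
])

```text
time_s: 47.57
ee_pos: [616.5, -251.0, 68.3]
eef_rot: [-0.0, -0.043, 0.999, 0.0]
contact_force: [-0.7, -0.2, -0.1]
opening: -0.2
finger_force: 0.0
```

Call:
play_rows([
  [0.03,0,0,0,0,0,1],
  [0.06,0,0,0,0,0,1],
  [0.09,0,0,0,0,0,1],
  [0.12,0,0,0,0,0,1],
  [0.15,0,0,0,0,0,1],
])

```text
time_s: 47.98
ee_pos: [586.4, -253.7, 68.7]
eef_rot: [0.0, -0.042, 0.999, -0.0]
contact_force: [0.6, 0.1, 0.3]
opening: -0.1
finger_force: 0.6
```

Call:
play_rows([
  [0.03,0,0,0,0,0,1],
  [0.06,0,0,0,0,0,1],
  [0.09,0,0,0,0,0,1],
  [0.12,0,0,0,0,0,1],
  [0.15,0,0,0,0,0,1],
])

```text
time_s: 48.4
ee_pos: [556.7, -256.2, 68.6]
eef_rot: [0.0, -0.043, 0.999, -0.0]
contact_force: [2.0, 0.5, 0.9]
opening: -0.3
finger_force: 1.0
```

Call:
play_rows([
  [0.03,0,0,0,0,0,1],
  [0.055,0,0,0,0,0,1],
  [0.075,0,0,0,0,0,1],
  [0.09,0,0,0,0,0,1],
  [0.095,0,0,0,0,0,1],
])

```text
time_s: 48.82
ee_pos: [537.8, -257.8, 68.5]
eef_rot: [0.0, -0.042, 0.999, -0.0]
contact_force: [2.1, 0.2, 1.5]
opening: 0.0
finger_force: 1.1
```

Call:
play_rows([
  [0,0,0,0,0,0,1],
  [-0.03,0,0,0,0,0,1],
  [-0.03,0,-0.15,0,0,0,1],
  [-0.03,0,-0.3,0,0,0,1],
  [-0.03,0,-0.4,0,0,0,1],
])

```text
time_s: 49.23
ee_pos: [544.8, -257.3, 150.5]
eef_rot: [0.0, -0.043, 0.999, -0.0]
contact_force: [0.2, -0.2, 0.2]
opening: 0.3
finger_force: 0.0
```

Call:
play_rows([
  [0.1,0,0,0,0,0,-0.6],
  [0.25,0,0,0,0,0,-0.6],
  [0.4,0,0,0,0,0,-0.6],
  [0.475,0,0,0,0,0,-0.6],
  [0.475,0,0,0,0,0,-0.6],
])

```text
time_s: 49.65
ee_pos: [447.4, -265.1, 148.4]
eef_rot: [-0.001, -0.042, 0.999, 0.001]
contact_force: [1.4, -0.2, -0.6]
opening: 60.8
finger_force: 0.0
```

Call:
play_rows([
  [0,0,0.05,0,0,0,-0.6],
  [0,0,0.1,0,0,0,-0.6],
  [0,0,0.1,0,0,0,-0.6],
  [0,0,0.1,0,0,0,-0.6],
  [0,0,0.1,0,0,0,-0.6],
])

```text
time_s: 50.07
ee_pos: [450.2, -265.3, 128.7]
eef_rot: [0.0, -0.043, 0.999, -0.0]
contact_force: [0.3, -0.3, 0.0]
opening: 68.4
finger_force: 0.0
```

```bash
python3 over.py -82.5
```

```text
t 50.07 local [-102.2  -82.6  128.7] yawerr 0.0005 open 68.4 F [ 0.3 -0.3  0. ] ff 0.0
[ 1.50e-03  4.00e-04  3.31e-01 -1.00e-04  1.00e-04  2.00e-04]
front X -133.0 n 43
front X -133.0 n 43
sides [-21.5  21. ]
```

Call:
play_rows([
  [0,0,0.1,0,0,0,-0.6],
  [0,0,0.2,0,0,0,-0.6],
  [0,0,0.28,0,0,0,-0.6],
  [0,0,0.33,0,0,0,-0.6],
  [0,0,0.33,0,0,0,-0.6],
])

```text
time_s: 50.53
ee_pos: [449.1, -264.8, 61.1]
eef_rot: [-0.001, -0.043, 0.999, 0.001]
contact_force: [-0.3, 0.5, -0.8]
opening: 68.2
finger_force: 0.0
```

Call:
play_rows([
  [0,0,0,0,0,0,1],
  [0,0,0,0,0,0,1],
  [0,0,0,0,0,0,1],
  [0,0,0,0,0,0,1],
  [0,0,0,0,0,0,1],
])

```text
time_s: 50.95
ee_pos: [449.9, -265.6, 63.7]
eef_rot: [0.001, -0.043, 0.999, -0.001]
contact_force: [-0.8, 0.8, 7.0]
opening: 42.2
finger_force: 60.3
```

Call:
play_rows([
  [0,0,-0.04,0,0,0,1],
  [0,0,-0.15,0,0,0,1],
  [0,0,-0.35,0,0,0,1],
  [0,0,-0.55,0,0,0,1],
  [0,0,-0.69,0,0,0,1],
])

```text
time_s: 51.37
ee_pos: [449.7, -265.4, 204.4]
eef_rot: [0.001, -0.043, 0.999, -0.001]
contact_force: [0.0, -0.6, -1.0]
opening: 42.0
finger_force: 61.4
```

Call:
play_rows([
  [-0.03,0.08,0,0,0,0,1],
  [-0.06,0.2,0,0,0,0,1],
  [-0.1,0.34,0,0,0,0,1],
  [-0.13,0.48,0,0,0,0,1],
  [-0.16,0.61,0,0,0,0,1],
])

```text
time_s: 51.78
ee_pos: [470.7, -139.5, 201.0]
eef_rot: [0.0, -0.042, 0.999, -0.0]
contact_force: [0.4, -0.5, -2.4]
opening: 41.7
finger_force: 61.4
```

Call:
play_rows([
  [-0.03,0.12,0,0,0,0,1],
  [-0.06,0.24,0,0,0,0,1],
  [-0.1,0.37,0,0,0,0,1],
  [-0.13,0.49,0,0,0,0,1],
  [-0.16,0.61,0,0,0,0,1],
])

```text
time_s: 52.2
ee_pos: [492.4, -15.4, 201.0]
eef_rot: [0.0, -0.043, 0.999, -0.0]
contact_force: [-0.4, 0.9, -1.4]
opening: 41.9
finger_force: 61.4
```

Call:
play_rows([
  [-0.03,0.12,0,0,0,0,1],
  [-0.06,0.24,0,0,0,0,1],
  [-0.1,0.37,0,0,0,0,1],
  [-0.13,0.49,0,0,0,0,1],
  [-0.16,0.61,0,0,0,0,1],
])

```text
time_s: 52.62
ee_pos: [513.9, 108.9, 201.0]
eef_rot: [0.0, -0.043, 0.999, -0.0]
contact_force: [0.2, -0.3, -0.9]
opening: 41.7
finger_force: 61.4
```

Call:
play_rows([
  [-0.04,0.14,0,0,0,0.01,1],
  [-0.09,0.29,0,0,0,0.02,1],
  [-0.13,0.43,0,0,0,0.03,1],
  [-0.16,0.55,0,0,0,0.04,1],
  [-0.1675,0.627,0,0,0,0.0475,1],
])

```text
time_s: 53.03
ee_pos: [536.7, 237.6, 200.8]
eef_rot: [0.0, 0.032, 0.999, 0.0]
contact_force: [-0.7, -0.7, -1.9]
opening: 41.9
finger_force: 61.4
```

Call:
play_rows([
  [0,0,0,0,0,0,1],
  [0,0,0.1,0,0,0,1],
  [0,0,0.2,0,0,0,1],
  [0,0,0.28,0,0,0,1],
  [0,0,0.31,0,0,0,1],
])

```text
time_s: 53.45
ee_pos: [535.7, 234.4, 136.6]
eef_rot: [-0.002, 0.032, 0.999, -0.001]
contact_force: [0.3, -0.3, -1.5]
opening: 41.9
finger_force: 61.4
```

Call:
play_rows([
  [0,0,0,0,0,0,1],
  [0,0,0,0,0,0,1],
  [0,0,0,0,0,0,1],
  [0,0,0,0,0,0,1],
  [0,0,0,0,0,0,1],
])

```text
time_s: 53.87
ee_pos: [537.0, 235.4, 139.3]
eef_rot: [0.001, 0.032, 0.999, 0.0]
contact_force: [0.5, 0.1, -1.7]
opening: 41.7
finger_force: 61.4
```

Run:
```python
from h import *
p,r=avg(DEM); print(rel(p,r,world(DEM,-24.3,65.2,128),down(np.pi-.064)))
```

```text
t 53.87 local [-24.7  64.9 139.3] yawerr -0.0002 open 41.7 F [ 0.5  0.1 -1.7] ff 61.4
[-0.0017  0.0014  0.0564  0.0001  0.0004 -0.0001]
```

Call:
play_rows([
  [0,0.001,0.02,0,0,0,1],
  [0,0.001,0.04,0,0,0,1],
  [0,0.001,0.05,0,0,0,1],
  [0,0.001,0.056,0,0,0,1],
  [0,0.001,0.056,0,0,0,1],
])

```text
time_s: 54.28
ee_pos: [536.8, 235.6, 128.0]
eef_rot: [0.0, 0.032, 0.999, 0.0]
contact_force: [-2.8, -0.4, 6.4]
opening: 42.2
finger_force: 65.8
```

Call:
play_rows([
  [0,0,0.003,0,0,0,1],
  [0,0,0.004,0,0,0,1],
  [0,0,0.004,0,0,0,1],
  [0,0,0.004,0,0,0,1],
  [0,0,0.004,0,0,0,1],
])

```text
time_s: 54.7
ee_pos: [536.8, 235.6, 127.8]
eef_rot: [0.001, 0.032, 0.999, 0.0]
contact_force: [-4.0, -2.5, 11.0]
opening: 42.0
finger_force: 68.0
```

Call:
play_rows([
  [0,0,-0.002,0,0,0,0.2],
  [0,0,-0.002,0,0,0,-0.05],
  [0,0,-0.002,0,0,0,-0.1],
  [0,0,-0.002,0,0,0,-0.3],
  [0,0,-0.002,0,0,0,-0.6],
])

```text
time_s: 55.12
ee_pos: [536.8, 235.5, 126.6]
eef_rot: [-0.0, 0.032, 0.999, -0.0]
contact_force: [-0.2, 0.8, 0.3]
opening: 66.2
finger_force: 0.0
```

Call:
play_rows([
  [0,0,-0.05,0,0,0,-0.6],
  [0,0,-0.15,0,0,0,-0.6],
  [0,0,-0.33,0,0,0,-0.6],
  [0,0,-0.41,0,0,0,-0.6],
  [0,0,-0.41,0,0,0,-0.6],
])

```text
time_s: 55.53
ee_pos: [538.2, 235.9, 213.7]
eef_rot: [0.004, 0.032, 0.999, 0.001]
contact_force: [0.9, 0.2, 0.4]
opening: 68.3
finger_force: 0.0
```

Call:
play_rows([
  [-0.1,0,0,0,0,0,1],
  [-0.2,0,0,0,0,0,1],
  [-0.3,0,0,0,0,0,1],
  [-0.3,0,0,0,0,0,1],
  [-0.3,0,0,0,0,0,1],
])

```text
time_s: 55.95
ee_pos: [596.8, 231.4, 207.9]
eef_rot: [-0.001, 0.032, 0.999, -0.0]
contact_force: [-0.4, 0.2, -0.1]
opening: 7.5
finger_force: 0.0
```

```bash
python3 stack.py 4 0
python3 - <<'E'
from cal import *
# weight: brass-coloured blob in the wrist view at base-top height
d=np.load('s4.npz');im=d['im'];hsv=cv2.cvtColor(im,cv2.COLOR_RGB2HSV)
m=cv2.inRange(hsv,(20,120,110),(32,255,255));m[300:]=0
n,l,st,ce=cv2.connectedComponentsWithStats(m);print([(s.tolist(),c.round().tolist()) for s,c in zip(st[1:],ce[1:]) if s[4]>300])
E
```

```text
t 55.95 local [ 35.2  64.8 207.9] yawerr -0.0007 open 7.5 F [-0.4  0.2 -0.1] ff 0.0
[-2.4390e-01 -1.9858e+00  3.0000e-04 -1.0000e-04 -5.0000e-04 -4.7700e-02]
top knife centre -1.5 0.5 size 45.0 110.0 angle 90.0
[([522, 0, 59, 112, 2830], [551.0, 69.0]), ([571, 0, 49, 68, 1730], [595.0, 32.0])]
```

Call:
play_rows([
  [0.05,0.16,-0.05,0,0,0,-0.3],
  [0.1,0.33,-0.1,0,0,0,-0.3],
  [0.15,0.5,-0.15,0,0,0,-0.3],
  [0.2,0.67,-0.2,0,0,0,-0.3],
  [0.237,0.806,-0.21,0,0,0,-0.3],
])

```text
time_s: 56.42
ee_pos: [557.9, 398.2, 253.1]
eef_rot: [0.001, 0.031, 1.0, 0.001]
contact_force: [0.4, 0.5, 0.1]
opening: 55.1
finger_force: 0.0
```

Call:
play_rows([
  [0,0,0,0,0,0,-0.3],
  [0,0,0,0,0,0,-0.3],
  [0,0,0,0,0,0,-0.3],
  [0,0,0,0,0,0,-0.3],
  [0,0,0,0,0,0,-0.3],
])

```text
time_s: 56.83
ee_pos: [560.0, 394.5, 250.8]
eef_rot: [-0.0, 0.033, 0.999, -0.0]
contact_force: [-0.1, -0.5, 0.3]
opening: 55.7
finger_force: 0.0
```

Run:
```python
from cal import *
avg(DEM); im,K,C=cam('wrist');C=corr(C,json.load(open('corr.json')));np.savez('wt.npz',im=im,K=K,C=C)
out=[]
for z in(18,48):
    # rectified: columns = world y 320..480 (0.5 mm), rows = world x 420..560
    gy,gx=np.meshgrid(np.arange(340,460,.5),np.arange(420,560,.5)); uv=proj(np.c_[gx.ravel(),gy.ravel(),np.full(gx.size,z)],K,C).astype(np.float32).reshape(*gx.shape,2)
    o=cv2.resize(cv2.remap(im,uv[...,0],uv[...,1],cv2.INTER_LINEAR),None,fx=1.6,fy=1.6); out.append(o)
cv2.imwrite('pics/wt.png',np.hstack(out)[:,:,::-1])
```

```text
t 56.83 local [-12.  225.2 250.8] yawerr -0.0017 open 55.7 F [-0.1 -0.5  0.3] ff 0.0
```

View pics/wt.png

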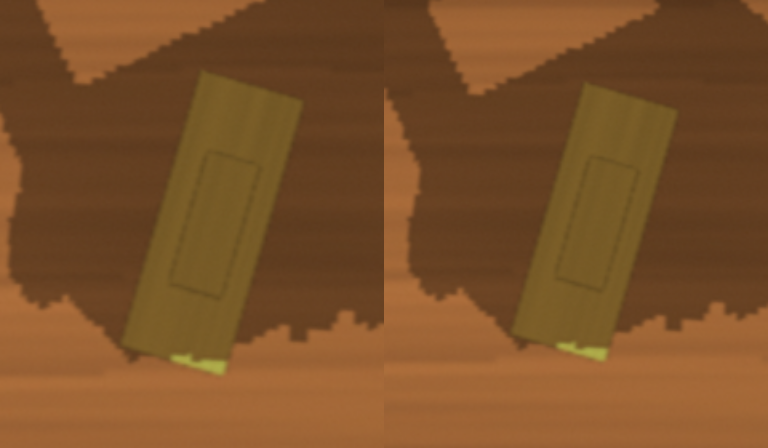

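The rectified view shows the weight upright. Its base centre is at (213,223) in the left panel, which gives world (489.7, 406.5), and the long axis is at -0.281 rad. The grip rectangle in the right panel agrees.

Call:
play_rows([
  [0.1,0.01,0.1,0,0,0.03,0],
  [0.2,0.02,0.25,0,0,0.05,0],
  [0.3,0.03,0.4,0,0,0.069,0],
  [0.3545,0.0375,0.55,0,0,0.069,0],
  [0.3545,0.0375,0.7,0,0,0.069,0],
])

```text
time_s: 57.3
ee_pos: [487.4, 407.6, 110.2]
eef_rot: [-0.0, 0.14, 0.99, 0.0]
contact_force: [0.9, 0.8, -0.9]
opening: 42.6
finger_force: 0.0
```

Call:
play_rows([
  [0,0,0,0,0,0,0],
  [0,0,0,0,0,0,0],
  [0,0,0,0,0,0,0],
  [0,0,0,0,0,0,0],
  [0,0,0,0,0,0,0],
])

```text
time_s: 57.72
ee_pos: [490.4, 407.8, 112.7]
eef_rot: [0.001, 0.14, 0.99, 0.001]
contact_force: [0.3, 0.7, 0.6]
opening: 42.6
finger_force: 0.0
```

Run:
```python
from h import *
p,r=avg(DEM); print(p,rel(p,r,[489.7,406.5,42],down(np.pi-.281)))
```

```text
t 57.72 local [-82.2 234.  112.7] yawerr -0.2175 open 42.6 F [0.3 0.7 0.6] ff 0.0
[490.3938203  407.78104081 112.6809083 ] [ 2.400e-03 -7.900e-03  3.534e-01  7.000e-04  7.000e-04 -2.000e-04]
```

Call:
play_rows([
  [0.002,-0.008,0.1,0,0,0,0],
  [0.002,-0.008,0.2,0,0,0,0],
  [0.002,-0.008,0.3,0,0,0,0],
  [0.002,-0.008,0.35,0,0,0,0],
  [0.002,-0.008,0.35,0,0,0,0],
])

```text
time_s: 58.13
ee_pos: [488.1, 405.8, 39.4]
eef_rot: [-0.001, 0.14, 0.99, -0.001]
contact_force: [-0.1, -0.2, 0.3]
opening: 42.9
finger_force: 0.0
```

Call:
play_rows([
  [0,0,0,0,0,0,1],
  [0,0,0,0,0,0,1],
  [0,0,0,0,0,0,1],
  [0,0,0,0,0,0,1],
  [0,0,0,0,0,0,1],
])

```text
time_s: 58.55
ee_pos: [489.3, 406.6, 42.5]
eef_rot: [0.001, 0.14, 0.99, 0.001]
contact_force: [-0.9, -0.1, 6.5]
opening: 15.1
finger_force: 60.3
```

Call:
play_rows([
  [0,0,-0.02,0,0,0,1],
  [0,0,-0.05,0,0,0,1],
  [0,0,-0.08,0,0,0,1],
  [0,0,-0.1,0,0,0,1],
  [0,0,-0.1,0,0,0,1],
])

```text
time_s: 58.97
ee_pos: [488.9, 406.5, 61.9]
eef_rot: [0.001, 0.14, 0.99, 0.001]
contact_force: [0.8, -0.3, -4.1]
opening: 15.3
finger_force: 58.7
```

```bash
python3 -c "
from h import *
p,r=avg(DEM);print(p)"
```

```text
t 58.97 local [-83.6 232.6  61.9] yawerr -0.2168 open 15.3 F [ 0.8 -0.3 -4.1] ff 58.7
[488.9170619  406.46437437  61.93784549]
```

Call:
play_rows([
  [0,0,-0.1,0,0,0,1],
  [0,0,-0.25,0,0,0,1],
  [0,0,-0.42,0,0,0,1],
  [0,0,-0.58,0,0,0,1],
  [0,0,-0.69,0,0,0,1],
])

```text
time_s: 59.38
ee_pos: [488.8, 406.4, 202.0]
eef_rot: [0.001, 0.14, 0.99, 0.001]
contact_force: [1.4, 0.6, -4.7]
opening: 15.1
finger_force: 59.3
```

Call:
play_rows([
  [-0.05,-0.06,0,0,0,0,1],
  [-0.11,-0.13,0,0,0,0,1],
  [-0.17,-0.21,0,0,0,0,1],
  [-0.23,-0.29,0,0,0,0,1],
  [-0.29,-0.36,0,0,0,0,1],
])

```text
time_s: 59.8
ee_pos: [524.3, 319.9, 198.6]
eef_rot: [-0.0, 0.14, 0.99, -0.0]
contact_force: [0.4, -0.1, -4.3]
opening: 15.1
finger_force: 59.2
```

Call:
play_rows([
  [-0.06,-0.08,0,0,0,-0.02,1],
  [-0.13,-0.16,0,0,0,-0.04,1],
  [-0.2,-0.25,0,0,0,-0.055,1],
  [-0.26,-0.33,0,0,0,-0.069,1],
  [-0.292,-0.368,0,0,0,-0.069,1],
])

```text
time_s: 60.22
ee_pos: [560.6, 232.0, 198.5]
eef_rot: [-0.0, 0.032, 0.999, -0.0]
contact_force: [-0.2, 0.8, -2.8]
opening: 14.7
finger_force: 59.2
```

Call:
play_rows([
  [0,0,0,0,0,0,1],
  [0,0,0.05,0,0,0,1],
  [0,0,0.1,0,0,0,1],
  [0,0,0.15,0,0,0,1],
  [0,0,0.15,0,0,0,1],
])

```text
time_s: 60.63
ee_pos: [558.5, 234.7, 165.7]
eef_rot: [-0.003, 0.032, 0.999, -0.001]
contact_force: [0.1, -0.5, -5.5]
opening: 14.9
finger_force: 59.1
```

Call:
play_rows([
  [0,0,0,0,0,0,1],
  [0,0,0,0,0,0,1],
  [0,0,0,0,0,0,1],
  [0,0,0,0,0,0,1],
  [0,0,0,0,0,0,1],
])

```text
time_s: 61.05
ee_pos: [560.2, 234.1, 169.2]
eef_rot: [0.0, 0.032, 0.999, 0.0]
contact_force: [-0.7, 0.0, -4.4]
opening: 15.1
finger_force: 59.2
```

Run:
```python
from h import *
p,r=avg(DEM); print(rel(p,r,world(DEM,-.5,65.4,157),down(np.pi-.064)))
```

```text
t 61.05 local [ -1.5  65.2 169.2] yawerr -0.0002 open 15.1 F [-0.7  0.  -4.4] ff 59.2
[-0.005   0.0012  0.061   0.0001  0.0002 -0.0001]
```

Call:
play_rows([
  [-0.004,0.001,0.02,0,0,0,1],
  [-0.004,0.001,0.04,0,0,0,1],
  [-0.004,0.001,0.055,0,0,0,1],
  [-0.004,0.001,0.06,0,0,0,1],
  [-0.004,0.001,0.06,0,0,0,1],
])

```text
time_s: 61.47
ee_pos: [560.8, 234.1, 156.7]
eef_rot: [-0.0, 0.032, 0.999, -0.0]
contact_force: [-0.4, -0.3, -4.2]
opening: 15.0
finger_force: 59.4
```

Call:
play_rows([
  [0,0,0.003,0,0,0,1],
  [0,0,0.004,0,0,0,1],
  [0,0,0.004,0,0,0,1],
  [0,0,0.004,0,0,0,1],
  [0,0,0.004,0,0,0,1],
])

```text
time_s: 61.88
ee_pos: [560.9, 234.2, 156.5]
eef_rot: [0.0, 0.032, 0.999, 0.0]
contact_force: [-3.2, -2.1, 4.5]
opening: 15.2
finger_force: 60.3
```

```bash
python3 -c "
from h import *
avg(DEM)"
```

```text
t 61.88 local [ -0.8  65.3 156.5] yawerr -0.0001 open 15.2 F [-3.2 -2.1  4.5] ff 60.3
```

Call:
play_rows([
  [0,0,-0.002,0,0,0,0.5],
  [0,0,-0.002,0,0,0,0.2],
  [0,0,-0.002,0,0,0,0],
  [0,0,-0.002,0,0,0,0],
  [0,0,-0.002,0,0,0,0],
])

```text
time_s: 62.3
ee_pos: [561.0, 234.2, 156.3]
eef_rot: [0.0, 0.032, 0.999, 0.0]
contact_force: [0.1, 0.2, -1.0]
opening: 42.4
finger_force: 0.0
```

Call:
play_rows([
  [0,0,-0.05,0,0,0,0],
  [0,0,-0.15,0,0,0,0],
  [0,0,-0.3,0,0,0,0],
  [0,0,-0.45,0,0,0,0],
  [0,0,-0.5,0,0,0,0],
])

```text
time_s: 62.72
ee_pos: [561.8, 234.5, 261.9]
eef_rot: [0.004, 0.032, 0.999, 0.001]
contact_force: [0.5, 0.2, 0.1]
opening: 42.8
finger_force: 0.0
```

Call:
play_rows([
  [-0.1,-0.1,0,0,0,0,0],
  [-0.2,-0.15,0,0,0,0,0],
  [-0.3,-0.2,0,0,0,0,0],
  [-0.3,-0.2,0,0,0,0,0],
  [-0.3,-0.2,0,0,0,0,0],
])

```text
time_s: 63.13
ee_pos: [618.6, 189.8, 256.0]
eef_rot: [-0.0, 0.033, 0.999, 0.0]
contact_force: [-0.4, -0.1, -0.2]
opening: 42.7
finger_force: 0.0
```

Call:
play_rows([
  [0,0,0,0,0,0,0],
  [0,0,0,0,0,0,0],
  [0,0,0,0,0,0,0],
  [0,0,0,0,0,0,0],
  [0,0,0,0,0,0,0],
])

```text
time_s: 63.55
ee_pos: [617.9, 190.8, 256.7]
eef_rot: [0.0, 0.032, 0.999, 0.0]
contact_force: [0.6, -0.5, -0.1]
opening: 43.0
finger_force: 0.0
```

Run:
```python
from cal import *
avg(DEM); im,K,C=cam('wrist');C=corr(C,json.load(open('corr.json')));np.savez('ws.npz',im=im,K=K,C=C)
def rect(x0,x1,y0,y1,z):
    gx,gy=np.meshgrid(np.arange(x0,x1,.4),np.arange(y0,y1,.4)); c,s=np.cos(DEM[2]),np.sin(DEM[2])
    W=np.c_[DEM[0]+c*gx.ravel()-s*gy.ravel(),DEM[1]+s*gx.ravel()+c*gy.ravel(),np.full(gx.size,z)]
    uv=proj(W,K,C).astype(np.float32).reshape(*gx.shape,2); return cv2.remap(im,uv[...,0],uv[...,1],cv2.INTER_LINEAR)
a=rect(-80,80,20,110,132); b=rect(-45,45,-110,-20,120)
cv2.imwrite('pics/ws.png',np.vstack([cv2.resize(a,None,fx=1.2,fy=1.2),cv2.resize(np.hstack([b,rect(-45,45,-110,-20,138)]),(480,256))])[:,:,::-1])
h=cv2.cvtColor(a,cv2.COLOR_RGB2HSV); m=cv2.morphologyEx(cv2.inRange(h,(18,90,60),(34,255,255)),cv2.MORPH_OPEN,np.ones((9,9)))
c=max(cv2.findContours(m,cv2.RETR_EXTERNAL,cv2.CHAIN_APPROX_NONE)[0],key=cv2.contourArea); (u,v),(w,hh),t=cv2.minAreaRect(c); print('weight base',-80+u*.4,20+v*.4-65,w*.4,hh*.4,t)
```

```text
t 63.55 local [ 58.8  25.6 256.7] yawerr 0.0004 open 43.0 F [ 0.6 -0.5 -0.1] ff 0.0
weight base -0.40001220703123863 -0.40000610351562216 89.59998779296876 34.799993896484374 -0.0
```

View pics/ws.png

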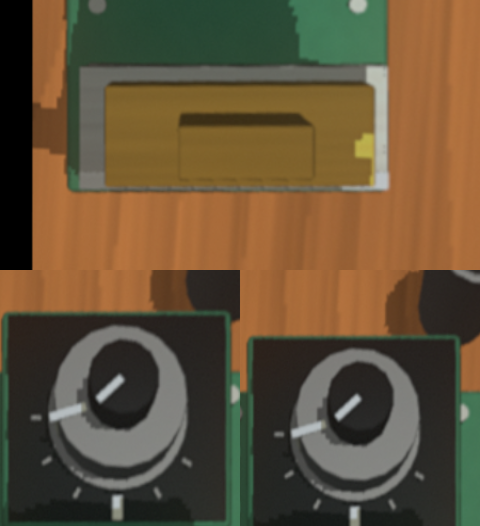

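ws shows the weight centred and square on the stack (-0.4, -0.4 mm). The ring axis is at local (-0.2, -65.5), and the pointer tip at (50,417) gives a ring angle of about 0.26 rad. I'll go to the knob.

Call:
play_rows([
  [0.07,-0.1,0,0,0,0,-0.65],
  [0.14,-0.2,0,0,0,0,-0.65],
  [0.21,-0.32,0,0,0,0,-0.65],
  [0.295,-0.455,0.1,0,0,0,-0.65],
  [0.295,-0.455,0.2,0,0,0,-0.65],
])

```text
time_s: 64.02
ee_pos: [551.4, 100.6, 217.3]
eef_rot: [0.001, 0.033, 0.999, -0.001]
contact_force: [1.5, -0.1, 0.3]
opening: 70.4
finger_force: 0.0
```

Call:
play_rows([
  [0,0,0.03,0,0,0,-0.65],
  [0,0,0.1,0,0,0,-0.65],
  [0,0,0.15,0,0,0,-0.65],
  [0,0,0.18,0,0,0,-0.65],
  [0,0,0.18,0,0,0,-0.65],
])

```text
time_s: 64.43
ee_pos: [553.3, 103.8, 179.4]
eef_rot: [-0.001, 0.032, 0.999, 0.0]
contact_force: [-0.3, -0.2, 0.3]
opening: 70.4
finger_force: 0.0
```

Call:
play_rows([
  [0,0,0,0,0,0,-0.65],
  [0,0,0,0,0,0,-0.65],
  [0,0,0,0,0,0,-0.65],
  [0,0,0,0,0,0,-0.65],
  [0,0,0,0,0,0,-0.65],
])

```text
time_s: 64.85
ee_pos: [553.6, 103.4, 180.8]
eef_rot: [0.0, 0.032, 0.999, -0.0]
contact_force: [0.6, -0.2, -0.7]
opening: 70.4
finger_force: 0.0
```

Run:
```python
from h import *
p,r=avg(DEM); print(rel(p,r,world(DEM,-.2,-65.3,122),down(np.pi-.064)))
print(arm.sense()['joints'].round(2))
```

```text
t 64.85 local [  0.3 -65.7 180.8] yawerr -0.0001 open 70.4 F [ 0.6 -0.2 -0.7] ff 0.0
[ 2.500e-03  2.000e-03  2.938e-01 -0.000e+00  2.000e-04 -0.000e+00]
[-0.03  0.46  1.38 -0.    1.3  -1.53]
```

Call:
play_rows([
  [0.002,0.002,0.05,0,0,0,-0.65],
  [0.002,0.002,0.1,0,0,0,-0.65],
  [0.002,0.002,0.15,0,0,0,-0.65],
  [0.002,0.002,0.2,0,0,0,-0.65],
  [0.002,0.002,0.23,0,0,0,-0.65],
])

```text
time_s: 65.27
ee_pos: [552.5, 103.8, 132.4]
eef_rot: [-0.001, 0.032, 0.999, -0.0]
contact_force: [-0.9, -0.7, 0.9]
opening: 70.4
finger_force: 0.0
```

Call:
play_rows([
  [0,0,0.02,0,0,0,-0.65],
  [0,0,0.04,0,0,0,-0.65],
  [0,0,0.055,0,0,0,-0.65],
  [0,0,0.063,0,0,0,-0.5],
  [0,0,0.063,0,0,0,-0.3],
])

```text
time_s: 65.68
ee_pos: [553.1, 103.8, 121.7]
eef_rot: [-0.0, 0.032, 0.999, -0.0]
contact_force: [0.1, 0.4, -1.4]
opening: 55.9
finger_force: 0.0
```

```bash
python3 -c "
from h import *
avg(DEM)"
```

```text
t 65.68 local [ -0.2 -65.3 121.7] yawerr -0.0002 open 55.9 F [ 0.1  0.4 -1.4] ff 0.0
```

Call:
play_rows([
  [0,0,0,0,0,0,-0.2],
  [0,0,0,0,0,0,0],
  [0,0,0,0,0,0,1],
  [0,0,0,0,0,0,1],
  [0,0,0,0,0,0,1],
])

```text
time_s: 66.1
ee_pos: [553.2, 103.9, 122.5]
eef_rot: [0.001, 0.032, 0.999, 0.0]
contact_force: [-1.4, 0.2, 5.5]
opening: 47.7
finger_force: 61.7
```

```bash
python3 -c "
from h import *
avg(DEM)"
```

```text
t 66.1 local [-1.000e-01 -6.530e+01  1.225e+02] yawerr -0.0002 open 47.7 F [-1.4  0.2  5.5] ff 61.7
```

Call:
play_rows([
  [0,0,0,0,0,0.028,1],
  [0,0,0,0,0,0.056,1],
  [0,0,0,0,0,0.084,1],
  [0,0,0,0,0,0.112,1],
  [0,0,0,0,0,0.14,1],
])

```text
time_s: 66.52
ee_pos: [553.1, 103.4, 122.5]
eef_rot: [0.0, 0.251, 0.968, -0.0]
contact_force: [-3.2, -3.3, 6.2]
opening: 47.9
finger_force: 61.9
```

Call:
play_rows([
  [0,0,0,0,0,0.028,1],
  [0,0,0,0,0,0.056,1],
  [0,0,0,0,0,0.084,1],
  [0,0,0,0,0,0.112,1],
  [0,0,0,0,0,0.14,1],
])

```text
time_s: 66.93
ee_pos: [552.7, 102.9, 122.6]
eef_rot: [0.0, 0.456, 0.89, -0.001]
contact_force: [-5.0, -5.7, 6.7]
opening: 47.9
finger_force: 62.1
```

Call:
play_rows([
  [0,0,0,0,0,0.028,1],
  [0,0,0,0,0,0.056,1],
  [0,0,0,0,0,0.084,1],
  [0,0,0,0,0,0.112,1],
  [0,0,0,0,0,0.137,1],
])

```text
time_s: 67.35
ee_pos: [552.2, 102.8, 122.5]
eef_rot: [0.0, 0.636, 0.772, -0.002]
contact_force: [-8.7, -7.1, 10.3]
opening: 48.0
finger_force: 62.3
```

Call:
play_rows([
  [0,0,0,0,0,0,1],
  [0,0,0,0,0,0,1],
  [0,0,0,0,0,0,1],
  [0,0,0,0,0,0,1],
  [0,0,0,0,0,0,1],
])

```text
time_s: 67.77
ee_pos: [552.2, 102.8, 122.5]
eef_rot: [0.0, 0.634, 0.773, -0.001]
contact_force: [-6.6, -6.2, 8.2]
opening: 48.0
finger_force: 62.3
```

```bash
cat > knob.py <<'E'
from cal import *
# white pixels near the ring's top rim by bearing (ring angle), from a chosen camera
import sys
avg(DEM); im,K,C=cam('wrist');C=corr(C,json.load(open('corr.json'))); cv2.imwrite(sys.argv[1],im[:,:,::-1])
th=np.arange(-.6,2.4,.02)
for z,rs,n in((120,(16,19,22),'ring'),(138,(5,8,11),'inner')):
    v=0
    for q in rs:
        uv=proj([world(DEM,-.1-q*np.cos(t),-65.4+q*np.sin(t),z) for t in th],K,C).astype(np.float32)
        v=v+cv2.remap(im,uv[:,:1],uv[:,1:],cv2.INTER_LINEAR).min(2).ravel().astype(float)/len(rs)
    o=np.argsort(v)[::-1][:6]; print(n,th[o].round(2),v[o].round(),'median',np.median(v))
E
python3 knob.py pics/k1.png
```

```text
t 67.77 local [ -1.  -66.4 122.5] yawerr -1.3103 open 48.0 F [-6.6 -6.2  8.2] ff 62.3
ring [1.64 1.62 1.56 1.58 1.6  1.54] [167. 166. 165. 165. 165. 160.] median 97.66666666666666
inner [0.56 0.58 0.6  0.68 0.7  0.66] [162. 161. 160. 159. 159. 158.] median 30.66666666666667
```

The ring reads about 1.59 (at the mark) and the inner knob hasn't moved. Now I'll turn the ring back to the stop.

Call:
play_rows([
  [0,0,0,0,0,-0.028,1],
  [0,0,0,0,0,-0.056,1],
  [0,0,0,0,0,-0.084,1],
  [0,0,0,0,0,-0.112,1],
  [0,0,0,0,0,-0.14,1],
])

```text
time_s: 68.23
ee_pos: [552.8, 103.0, 122.5]
eef_rot: [0.0, 0.449, 0.894, -0.001]
contact_force: [-3.8, -5.1, 8.5]
opening: 48.2
finger_force: 62.2
```

Call:
play_rows([
  [0,0,0,0,0,-0.028,1],
  [0,0,0,0,0,-0.056,1],
  [0,0,0,0,0,-0.084,1],
  [0,0,0,0,0,-0.112,1],
  [0,0,0,0,0,-0.14,1],
])

```text
time_s: 68.65
ee_pos: [553.1, 103.4, 122.5]
eef_rot: [0.0, 0.243, 0.97, -0.0]
contact_force: [-2.5, -2.5, 6.9]
opening: 48.0
finger_force: 61.9
```

Call:
play_rows([
  [0,0,0,0,0,-0.028,1],
  [0,0,0,0,0,-0.056,1],
  [0,0,0,0,0,-0.084,1],
  [0,0,0,0,0,-0.112,1],
  [0,0,0,0,0,-0.14,1],
])

```text
time_s: 69.07
ee_pos: [553.3, 103.9, 122.6]
eef_rot: [0.001, 0.025, 1.0, 0.0]
contact_force: [-1.6, 1.0, 5.2]
opening: 48.2
finger_force: 61.9
```

Call:
play_rows([
  [0,0,0,0,0,-0.02,1],
  [0,0,0,0,0,-0.04,1],
  [0,0,0,0,0,-0.06,1],
  [0,0,0,0,0,-0.077,1],
  [0,0,0,0,0,-0.077,1],
])

```text
time_s: 69.48
ee_pos: [553.2, 104.2, 122.5]
eef_rot: [0.001, -0.095, 0.995, 0.0]
contact_force: [-1.2, 2.5, 5.7]
opening: 48.0
finger_force: 61.9
```

Call:
play_rows([
  [0,0,0,0,0,0,1],
  [0,0,0,0,0,0,1],
  [0,0,0,0,0,0,1],
  [0,0,0,0,0,0,1],
  [0,0,0,0,0,0,1],
])

```text
time_s: 69.9
ee_pos: [553.2, 104.2, 122.5]
eef_rot: [0.001, -0.094, 0.996, 0.0]
contact_force: [-1.5, 1.3, 6.2]
opening: 48.1
finger_force: 61.9
```

```bash
python3 knob.py pics/k2.png; python3 -c "
from rig import arm; print(arm.sense()['ft_torque'])"
```

```text
t 69.9 local [-1.000e-01 -6.500e+01  1.225e+02] yawerr 0.2514 open 48.1 F [-1.5  1.3  6.2] ff 61.9
ring [0.1  0.08 0.04 0.12 0.06 0.02] [182. 182. 182. 181. 181. 180.] median 107.66666666666666
inner [0.96 0.98 0.94 0.92 1.   0.9 ] [180. 180. 179. 176. 175. 173.] median 34.66666666666667
[0.32605966 0.31583749 0.09235904]
```

Call:
play_rows([
  [0,0,0,0,0,-0.01,1],
  [0,0,0,0,0,-0.02,1],
  [0,0,0,0,0,-0.022,1],
  [0,0,0,0,0,-0.022,1],
  [0,0,0,0,0,-0.022,1],
])

```text
time_s: 70.37
ee_pos: [553.2, 104.3, 122.6]
eef_rot: [0.001, -0.126, 0.992, 0.001]
contact_force: [-1.9, 2.4, 5.9]
opening: 47.6
finger_force: 61.9
```

Call:
play_rows([
  [0,0,0,0,0,0,-0.3],
  [0,0,0,0,0,0,-0.5],
  [0,0,0,0,0,0,-0.65],
  [0,0,0,0,0,0,-0.65],
  [0,0,0,0,0,0,-0.65],
])

```text
time_s: 70.78
ee_pos: [553.1, 103.8, 121.8]
eef_rot: [-0.0, -0.128, 0.992, -0.0]
contact_force: [-0.0, 0.0, 0.1]
opening: 70.7
finger_force: 0.0
```

Call:
play_rows([
  [0,0,-0.05,0,0,0,-0.65],
  [0,0,-0.15,0,0,0,-0.65],
  [0,0,-0.3,0,0,0,-0.65],
  [0,0,-0.45,0,0,0,-0.65],
  [0,0,-0.6,0,0,0,-0.65],
])

```text
time_s: 71.2
ee_pos: [552.8, 103.8, 244.0]
eef_rot: [0.0, -0.128, 0.992, -0.0]
contact_force: [0.7, 0.4, -0.2]
opening: 70.4
finger_force: 0.0
```

Call:
play_rows([
  [-0.1,0.1,0,0,0,0.02,-0.65],
  [-0.2,0.2,0,0,0,0.05,-0.65],
  [-0.3,0.45,0,0,0,0.08,-0.65],
  [-0.3,0.45,0,0,0,0.1,-0.65],
  [-0.3,0.45,0,0,0,0.1,-0.65],
])

```text
time_s: 71.62
ee_pos: [588.1, 208.9, 242.2]
eef_rot: [0.0, 0.028, 1.0, 0.0]
contact_force: [-0.7, 0.0, -0.3]
opening: 70.6
finger_force: 0.0
```

Call:
play_rows([
  [0,0,0,0,0,0,-0.65],
  [0,0,0,0,0,0,-0.65],
  [0,0,0,0,0,0,-0.65],
  [0,0,0,0,0,0,-0.65],
  [0,0,0,0,0,0,-0.65],
])

```text
time_s: 72.03
ee_pos: [588.4, 205.3, 242.0]
eef_rot: [0.0, 0.029, 1.0, -0.0]
contact_force: [-0.3, 0.3, -0.3]
opening: 70.5
finger_force: 0.0
```

```bash
python3 knob.py pics/k3.png
python3 - <<'E'
from cal import *
im,K,C=cam('wrist');C=corr(C,json.load(open('corr.json')))
gx,gy=np.meshgrid(np.arange(-80,80,.4),np.arange(20,110,.4)); c,s=np.cos(DEM[2]),np.sin(DEM[2])
for z,lo,hi in((132,(18,90,60),(34,255,255)),(114,(0,0,70),(180,60,255))):
    W=np.c_[DEM[0]+c*gx.ravel()-s*gy.ravel(),DEM[1]+s*gx.ravel()+c*gy.ravel(),np.full(gx.size,z)]
    uv=proj(W,K,C).astype(np.float32).reshape(*gx.shape,2); a=cv2.remap(im,uv[...,0],uv[...,1],cv2.INTER_LINEAR)
    m=cv2.morphologyEx(cv2.inRange(cv2.cvtColor(a,cv2.COLOR_RGB2HSV),lo,hi),cv2.MORPH_OPEN,np.ones((5,5)))
    P=np.vstack([q for q in cv2.findContours(m,cv2.RETR_EXTERNAL,cv2.CHAIN_APPROX_NONE)[0] if cv2.contourArea(q)>150]); (u,v),(w,h),t=cv2.minAreaRect(P); print(z,-80+u*.4,20+v*.4-65,w*.4,h*.4,t)
E
```

```text
t 72.03 local [ 28.5  38.2 242. ] yawerr 0.0054 open 70.5 F [-0.3  0.3 -0.3] ff 0.0
ring [-0.06 -0.04 -0.08 -0.02  0.   -0.1 ] [170. 170. 169. 168. 163. 160.] median 124.0
inner [0.66 0.68 0.7  0.72 0.64 0.74] [162. 162. 161. 161. 160. 159.] median 34.333333333333336
132 -0.40001220703123863 -6.103515630684342e-06 89.59998779296876 33.999993896484376 0.0
114 -2.799999999999997 -10.799999999999997 66.8 113.60000000000001 90.0
```

The ring is at its stop (about 0), the inner knob is still at 0.68, and the weight is centred on the stack. Handing in.

```bash
python3 -c "
from rig import workorder; print(workorder.hand_in())"
```

```text
the job is handed in; nothing more can be done
None
```

The job is handed in: all four knives and the brass weight are stacked centred on the pole bar, and the outer ring was turned to the mark and back to its off stop, with the inner knob unmoved and the jar untouched (no verdict was returned).

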